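Lock the jar shaker's cover with a flat screwdriver

ROBOT

A 7-joint arm with a two-finger parallel gripper is mounted at the origin on the work surface. World frame = base frame: x ahead of the robot, y to its left, z up, the work surface at z = 0. Lengths are in m, angles in degrees, forces in N, time in s.
With the tool pointing down it reaches from about 0.425 to 0.875 m from the base axis. Payload 4.7 kg.
Tool frame: the origin (TCP) lies on the centre line of the jaws, within the pads' length; the fingertips stand 8 mm ahead of it and the grasp point (between the pads) lies 11 mm behind it; z points along the fingers, y is the direction in which the jaws open and shut (so a half turn about z gives the same grasp; the last joint's range is limited). The gripper opens to 87 mm and grips with 3 to 60 N. Pads are 19 mm wide; open, the fingers measure 117 mm over their backs; the gripper's body (75 mm by 190 mm) begins 51 mm behind the grasp point.
Start: joints at [-71.499, 18.392, -4.016, 83.108, 1.295, 78.541, -3.26], TCP at [0.198, 0.619, 0.204] pointing down, gripper open.
Joint ranges: [-163.93, 163.93], [-17.29, 119.83], [-79.2, 71.16], [3.27, 140.29], [-89.18, 269.18], [5.43, 117.66], [-154.24, 154.24]. Speed limits (degrees/s): [147.25, 147.25, 180, 180, 180, 180, 180].

INTERFACE

Orientations are given as [roll, pitch, yaw] about the fixed x, y, z axes, in that order (R = Rz(yaw) Ry(pitch) Rx(roll)).
In Python, from cell import status, vision, workorder gives the robot as it stands.
- The arm moves only by the tool step_arm, never from a script. Its argument "series" is a list of rows, each an object of numbers: "ax", "ay", "az": the turn, a rotation vector about the world's x, y, z in degrees; "x", "y", "z": the shift along the world's x, y, z in m; "claw": the opening in per cent of the stroke, from 0 (shut) to 100 (fully open). In form: [{"ax": .., "ay": .., "az": .., "x": .., "y": .., "z": .., "claw": ..}, ...]. A call has 1 to 12 rows; each row is the pose to reach, as a shift and turn from the pose commanded when the call began; what a row does not reach only later rows make up. A row lasts 1/10 s, in which the tool goes at most 50 mm and 8.59 degrees, less where a joint would pass 70% of its speed; a pose out of reach is approached as far as the arm can. A call with a gripper value outside its range is refused whole. The fingers move at their own pace and stop on an object; "squeeze" is the grip in N (left out, the last holds). Time passes only in rows, so rows that repeat a pose let the fingers close. It gives the time, the measured TCP pose, the force and the opening at its end, in the units of the state.
- status.get_obs(): the state, without advancing time (a new reading comes with each control period).
- vision.read_camera(name): name is "scene" or "top"; returns the picture (420x560x3 uint8, red, green, blue); there is no depth.
- vision.camera_params(name): a dict with "fovy" (degrees; the focal length in pixels is half the picture's height over the tangent of half this angle, whatever the lens; pixels are square), "cx", "cy" (the principal point, pixels), "eye" and "orientation" of the camera in the world. Camera axes: x right, y down, z forward; pixel columns grow to the right and rows downward; lengths in m; the calibration is good to about 2 mm. A picture is of the moment at which its call begins. camera_params takes no time and is no camera call.
- workorder.sign_off(): hands the job in, once; it reports no verdict.
The state is a dict: "time_s": time; "qpos": joint angles; "joint_velocities": joint speeds; "effort": joint torques, N m; "tool_pos": TCP position; "tool_rot": TCP orientation; "force": force on the tool from outside, world axes, zero at the start; "wrist_torque": the same for the moment, N m; "grip_width": finger opening in m.
Only numpy, scipy, OpenCV 4.12 (cv2) and the standard library are available. Lean on these libraries where they do the work, as an engineer would, in place of code of your own. Each camera call takes 0.05 s, during which the arm holds its last target.

TASK

Lock the motor cover of the jar shaker: take the flat screwdriver from the tool block, rest its blade lightly on the slotted lock and turn it until the blade drops fully down into the slot, then turn the lock clockwise up to its stop without forcing it. Put the screwdriver back upright, fully down in its own hole in the block, and leave everything else standing where it is.

Things in the scene. Friction and masses are not known exactly. Their poses are not given: they have to be found in the camera images.
- driver_grip (a point): Centre of the flat screwdriver's handle, half-way up. One stiff piece, about 90 g, standing blade down in the tool block. Handle: black plastic, 26 mm square, 58 mm tall, flat sides facing the point's x and y, a 4 mm cap on top; z up along the handle. Below it 63 mm of round steel shank, 8 mm thick, then a flat blade. (The other tool in the block, an awl, has a round wooden handle.)
- driver_tip (a point): Middle of the screwdriver's blade edge, 104 mm below driver_grip and 75 mm below the underside of the handle. The blade is 16 mm wide along the point's x, 2.5 mm thick along its y, and 14 mm long.
- driver_hole (a point): Centre of the mouth of the screwdriver's hole in the block's upper face, 85 mm above the table. Round hole, 22 mm wide with a 2 mm chamfer, right through the block. The screwdriver hangs in it by the underside of its square handle resting on the block's upper face.
- block: Fixed wooden tool block, 90 mm (x) by 190 mm (y) by 85 mm high, origin at the centre of its underside. Screwdriver hole at y = -50 mm, awl hole at y = +50 mm.
- machine: Jar shaker, fixed: white housing 200 x 200 mm, flat top 70 mm high, origin at the centre of its underside. The half towards -x is a grey motor cover with the slotted lock (axis at x = -45 mm, y = 0); the half towards +x is a black deck with a jar on it and a wire rail (top 104 mm above the table) behind.
- lock_center (a point): Fixed point on the lock's axis, at the resting height of its upper face (79 mm above the table); axes are the machine's and do NOT turn with the slot. Round steel head 29 mm wide, recessed 3 mm in a collar (outside 46 mm, inside 32 mm). The slot, 5.5 mm wide, 5 mm deep, runs right across through the centre; its direction is not measured: anywhere within 0.85 rad of the machine's x.
- lock (a joint): How far the lock has turned, rad: 0 = open (as it starts; a stop bars anticlockwise turning), growing clockwise seen from above, 1.25 = locked, at its stop. Turning takes about 0.06 N m (over 0.15 is forcing it); it stays where it is left. The head also gives up to 3 mm on a spring when pressed (2.4 N to start, 6 N at 3 mm), then is rigid.
- awl: Bystander: awl, round wooden handle 30 mm wide and 53 mm tall, standing in the other hole of the block; top about 138 mm above the table. Origin at the axis, 75 mm below the handle's underside.
- jar_deck: Bystander: small jar, 55 mm wide, 60 mm tall, on the machine's black deck. Origin under its centre.
- jar_mid: Bystander: jar 65 mm wide, 75 mm tall. Origin under its centre.
- jar_small: Bystander: jar 50 mm wide, 55 mm tall, near the robot. Origin under its centre.
- spatula: Bystander: spatula 200 mm long lying flat on the table.
Mind the look-alikes: they are no part of the job. What is shaped like the part that bears driver_grip but yellow is not meant. There is more than one size of the block; the one meant has the size given above.

How it is judged:
By the outcome, as a careful person would: the job done as asked, in the order asked, and still so for the second after the job is handed in, with the robot touching nothing.
It also fails if it takes over 72 s, if anything falls off the work surface, if the arm or the gripper's body presses on something with over 40 N, if the wrist force passes 120 N, or if a joint passes its speed limit or range.

## Working session

There is one attempt and no reset: what is moved stays moved. The work goes in short steps, Python scripts to look and compute and a tool call to move; the robot and the scene stay as the last step left them, time stands still between calls to the robot, and variables do not carry over. Pictures are saved under pics/ and viewed, and the job is handed in when it is done.

Besides the shell and the picture viewer there is one more tool, called as a command line: name --argument value ..., lists and objects as JSON in quotes. step_arm: Moves the arm, as the interface text tells. Its arguments: {"type":"object","properties":{"series":{"type":"array"},"squeeze":{"type":"number"}},"required":["series"]}

```bash
ls; mkdir -p pics
python3 - <<'E'
from cell import status, vision, workorder
import cv2
o=status.get_obs(); print(o)
for n in ("scene","top"):
    im=vision.read_camera(n); cv2.imwrite(f"pics/{n}0.png",im[:,:,::-1]); print(n,vision.camera_params(n))
E
```

```text
pics
{'time_s': 0.0, 'qpos': array([-71.5000267 ,  18.43940022,  -4.0137038 ,  83.17438465,
         1.29398896,  78.53855918,  -3.25986594]), 'joint_velocities': array([-0.01518165, -0.01901609,  0.08189787, -0.02939292, -0.05719622,
       -0.04371592,  0.01702129]), 'effort': array([-1.85688377e-04, -4.91287208e+01, -4.03983174e-01, -3.12535286e+01,
       -6.39096508e-02,  4.36133821e-02,  1.92118378e-04]), 'tool_pos': array([0.19742484, 0.61869269, 0.20246194]), 'tool_rot': array([-1.79892831e+02,  5.19359946e-03,  1.62307968e+02]), 'force': array([-0.2963251 ,  0.20051238, -0.2446595 ]), 'wrist_torque': array([-0.00214141,  0.01598562,  0.00839629]), 'grip_width': 0.08685055530053433}
scene {'fovy': 48.58549137338446, 'cx': 275.56559891552945, 'cy': 216.5957711895996, 'eye': array([ 1.3273827 , -0.47236763,  0.7146256 ]), 'orientation': array([-125.35720228,   -0.14582952,   64.19195764])}
top {'fovy': 54.3012304252216, 'cx': 281.85949362141235, 'cy': 208.07362668067242, 'eye': array([ 0.43773351, -0.09434329,  0.94874774]), 'orientation': array([-174.46442786,   -0.21331307,  -90.64225163])}
```

View pics/scene0.png

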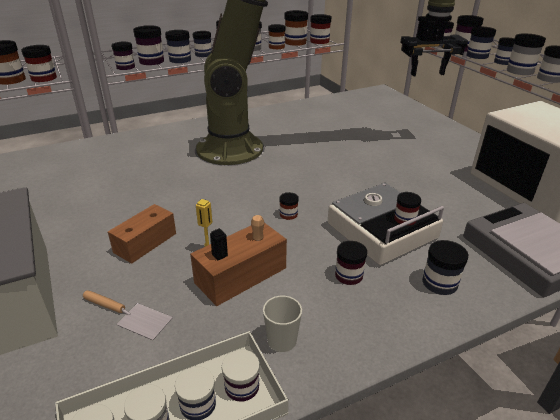

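View pics/top0.png

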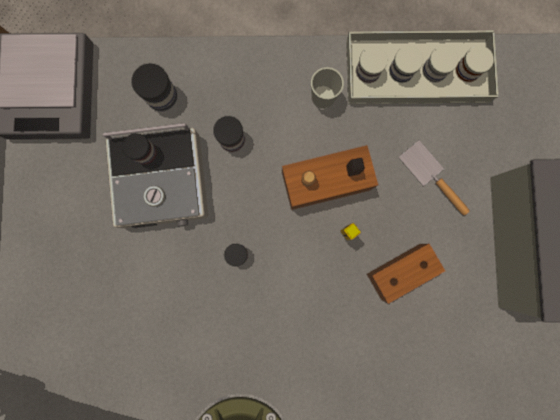

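The top view shows two candidate blocks. The large one at (330,177) holds the black square handle at (355,167) and the wooden awl at (309,178). The small one at (408,272) is empty. The yellow screwdriver look-alike is at (351,232). The lock is at (154,196). I'll enlarge these to confirm.

Run:
```python
import cv2,numpy as np
t=cv2.imread("pics/top0.png"); s=cv2.imread("pics/scene0.png")
a=cv2.resize(t[140:220,275:385],None,fx=5,fy=5,interpolation=cv2.INTER_CUBIC)
b=cv2.resize(t[170:225,110:210],None,fx=5,fy=5,interpolation=cv2.INTER_CUBIC)
cv2.imwrite("pics/cropA.png",a);cv2.imwrite("pics/cropB.png",b)
c=cv2.resize(s[190:310,170:310],None,fx=5,fy=5,interpolation=cv2.INTER_CUBIC);cv2.imwrite("pics/cropC.png",c)
```

```text
(no output)
```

View pics/cropA.png

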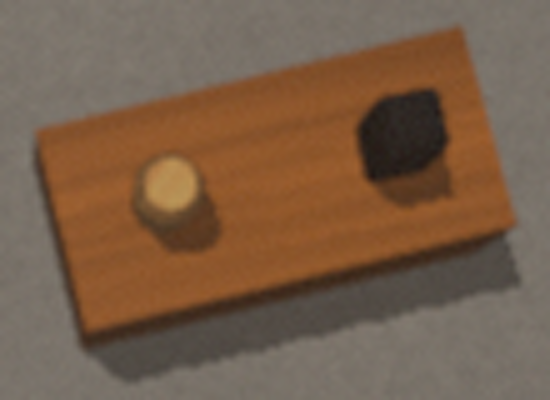

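View pics/cropB.png

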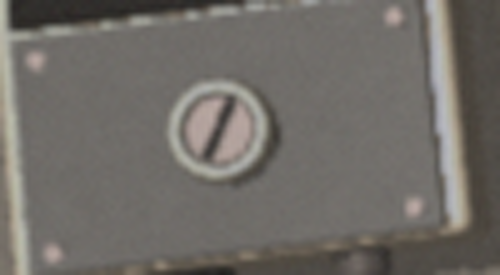

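View pics/cropC.png

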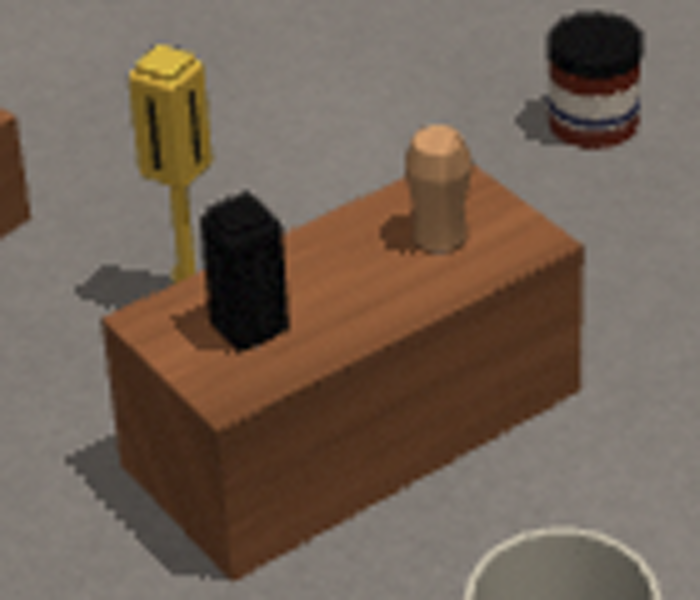

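```bash
cat > h.py <<'E'
import numpy as np, cv2
from scipy.spatial.transform import Rotation as R
from cell import status, vision, workorder
def cam(n):
    p=vision.camera_params(n); f=210/np.tan(np.radians(p['fovy']/2))
    return p,f,R.from_euler('xyz',p['orientation'],degrees=True).as_matrix(),np.array(p['eye'])
def ray(n,uv):
    p,f,M,e=cam(n); uv=np.atleast_2d(uv).astype(float)
    d=np.c_[(uv[:,0]-p['cx'])/f,(uv[:,1]-p['cy'])/f,np.ones(len(uv))]@M.T
    return e,d
def onz(n,uv,z):
    e,d=ray(n,uv); return e+d*((z-e[2])/d[:,2])[:,None]
def proj(n,P):
    p,f,M,e=cam(n); c=(np.atleast_2d(P)-e)@M
    return np.c_[c[:,0]/c[:,2]*f+p['cx'],c[:,1]/c[:,2]*f+p['cy']]
def shot(n,name):
    im=vision.read_camera(n)[:,:,::-1].copy(); cv2.imwrite(f"pics/{name}.png",im); return im
E
python3 - <<'E'
from h import *
t=cv2.imread("pics/top0.png"); s=cv2.imread("pics/scene0.png")
hsv=cv2.cvtColor(t,cv2.COLOR_BGR2HSV)
# block top: orange-brown
m=((hsv[:,:,0]<18)&(hsv[:,:,1]>110)&(hsv[:,:,2]>80)).astype(np.uint8); m[:, :270]=0;m[:,385:]=0;m[:130]=0;m[225:]=0
m=cv2.morphologyEx(m,cv2.MORPH_CLOSE,np.ones((3,3)))
cs,_=cv2.findContours(m,0,2); c=max(cs,key=cv2.contourArea)
P=onz("top",c[:,0,:],0.085)[:,:2].astype(np.float32)
r=cv2.minAreaRect(P); print("block rect",r, cv2.boxPoints(r))
# driver black
g=(hsv[:,:,2]<55).astype(np.uint8); g[:,:335]=0;g[:,372:]=0;g[:150]=0;g[185:]=0
cs,_=cv2.findContours(g,0,2); c=max(cs,key=cv2.contourArea); print("handle bbox",cv2.boundingRect(c),cv2.contourArea(c))
print(hsv[155:182,345:368,2])
E
```

```text
block rect ((0.5904034972190857, -0.20078524947166443), (0.09050866216421127, 0.19086092710494995), 13.472933769226074) [[ 0.5241606  -0.11852464]
 [ 0.56862855 -0.3041331 ]
 [ 0.6566464  -0.28304586]
 [ 0.61217844 -0.09743741]]
handle bbox (347, 158, 17, 18) 196.5
[[132 132 133 132 134 133 133 136 134 135 136 136 137 137 138 139 137 139
  136 137 136 136 133]
 [138 134 134 134 136 134 137 139 135 139 141 139 138 138 136 138 138 135
  134 134 135 130 134]
 [138 139 137 139 140 139 141 138 140 142 139 133 123 118 114 110 109 124
  132 132 133 139 133]
 [141 139 141 140 142 142 131 123 122 116 113  95  75  70  60  53  61  97
  125 133 136 138 139]
 [140 143 138 141 139 122 100  78  71  60  53  49  45  44  46  44  42  69
  114 135 139 138 137]
 [141 139 137 134 120  83  53  45  45  47  44  47  44  44  46  41  42  55
  115 137 138 140 139]
 [135 132 130 118  82  49  39  44  47  48  42  48  46  48  46  45  42  52
  105 133 136 137 138]
 [129 129 117  88  51  42  42  42  47  48  48  45  46  46  42  41  45  40
   83 126 140 142 142]
 [136 127  96  56  38  40  42  42  48  48  47  47  46  43 
[... 1085 characters left out ...]
 93  99 131 144 145]
 [144 144 127  81  45  46  50  56  64  69  77  79  80  90  92  95  97  94
   93  93 125 139 138]
 [143 145 145 122  89  77  77  82  90  95  96  96  96  96  95  91  93  92
   88  90 119 132 135]
 [144 146 147 146 130 108  95  91  94  94  93  92  92  91  91  91  89  86
   87  90 120 134 137]
 [146 146 143 144 141 125 102  89  89  92  91  89  86  89  87  89  89  88
   90  91 111 133 141]
 [144 144 141 139 139 136 121 101  89  88  89  87  89  90  92  94  93 107
  118 114 122 136 143]
 [138 139 136 134 138 140 135 124 115 100  93  91  95 109 119 120 121 135
  145 145 145 147 147]
 [139 139 138 138 137 138 138 141 139 128 119 120 119 137 146 148 147 149
  148 146 146 146 143]]
```

Run:
```python
from h import *
t=cv2.imread("pics/top0.png"); s=cv2.imread("pics/scene0.png")
K=8
# handle silhouette in top
x0,y0,x1,y1=338,150,374,186
v=cv2.resize(cv2.cvtColor(t[y0:y1,x0:x1],cv2.COLOR_BGR2HSV)[:,:,2],None,fx=K,fy=K,interpolation=cv2.INTER_CUBIC)
m=(v<68).astype(np.uint8)
cs,_=cv2.findContours(m,0,1); c=max(cs,key=cv2.contourArea)
h=cv2.convexHull(c)
ap=cv2.approxPolyDP(h,6,True)[:,0]
uv=(ap+0.5)/K-0.5+[x0,y0]
print("top hull\n",uv.round(1))
for zz in (.085,.143,.147): print(zz,onz("top",uv,zz)[:,:2].round(4).tolist())
hole=np.array([0.6021,-0.2494])
for z in (.085,.114,.147): print("pred axis",z,proj("top",[*hole,z]).round(1),proj("scene",[*hole,z]).round(1))
x0,y0,x1,y1=205,222,235,265
v=cv2.resize(cv2.cvtColor(s[y0:y1,x0:x1],cv2.COLOR_BGR2HSV)[:,:,2],None,fx=K,fy=K,interpolation=cv2.INTER_CUBIC)
m=(v<55).astype(np.uint8)
cs,_=cv2.findContours(m,0,1); c=max(cs,key=cv2.contourArea)
ap=cv2.approxPolyDP(cv2.convexHull(c),6,True)[:,0]
uv=(ap+0.5)/K-0.5+[x0,y0]; print("scene hull\n",uv.round(1))
# yellow
hs=cv2.cvtColor(t,cv2.COLOR_BGR2HSV); m=(hs[:,:,0]>20)&(hs[:,:,0]<35)&(hs[:,:,1]>150)&(hs[:,:,2]>120)
m[:200]=0; m[260:]=0; ys,xs=np.nonzero(m); print("yellow",xs.mean(),ys.mean(),onz("top",[xs.mean(),ys.mean()],.137))
# lock
x0,y0,x1,y1=130,175,180,220
c=cv2.resize(t[y0:y1,x0:x1],None,fx=K,fy=K,interpolation=cv2.INTER_CUBIC)
hs=cv2.cvtColor(c,cv2.COLOR_BGR2HSV)
cv2.imwrite("pics/lock8.png",c)
print(hs[::16,::16,2])
```

```text
top hull
 [[361.4 158.2]
 [363.8 167.2]
 [362.7 170.3]
 [358.7 173.8]
 [348.8 175.4]
 [346.4 166.7]
 [347.4 163.3]
 [352.1 159.2]]
0.085 [[0.6271, -0.2705], [0.6075, -0.275], [0.6007, -0.2724], [0.5932, -0.2636], [0.5899, -0.2424], [0.6089, -0.2378], [0.6163, -0.2401], [0.6251, -0.2503]]
0.143 [[0.6144, -0.2587], [0.5961, -0.2629], [0.5898, -0.2604], [0.5828, -0.2522], [0.5797, -0.2324], [0.5974, -0.2281], [0.6043, -0.2303], [0.6126, -0.2398]]
0.147 [[0.6135, -0.2578], [0.5953, -0.262], [0.589, -0.2596], [0.5821, -0.2514], [0.579, -0.2317], [0.5967, -0.2275], [0.6034, -0.2297], [0.6117, -0.2391]]
pred axis 0.085 [[351.9 169.8]] [[220.  254.4]]
pred axis 0.114 [[354.4 167.1]] [[219.  243.6]]
pred axis 0.147 [[357.4 163.9]] [[217.9 230.8]]
scene hull
 [[218.9 228.2]
 [225.8 235.4]
 [227.2 254.7]
 [223.9 257.2]
 [217.1 259.8]
 [211.4 253.7]
 [209.8 233.4]
 [211.6 231.2]]
yellow 351.830303030303 230.84242424242424 [[ 0.46951945 -0.23643171  0.137     ]]
[[146 149 126 124 124 111 114 113 110 112 112 113 111 110 113 115 112 114
  114 112 113 109 113 111 112]
 [112 109 113 112 111 111 112 1
[... 1579 characters left out ...]
11 112 108 102  98  96  91 107 115 113
  112 113 112 112 113 113 114]
 [111 112 111 112 110 112 113 114 113 111 111 112 111 112 113 112 112 112
  113 114 111 112 111 114 116]
 [110 111 114 109 112 111 112 112 111 109 111 108 111 110 110 112 113 112
  113 113 113 112 113 116 116]
 [112 113 113 113 109 111 113 113 110 111 110 112 111 110 112 111 112 112
  112 112 113 113 113 115 115]
 [110 111 111 111 112 112 113 113 112 112 111 110 113 110 109 112 114 111
  112 111 114 115 114 114 114]
 [113 110 113 111 112 109 111 111 113 113 111 110 111 112 113 110 111 114
  113 114 115 113 110 107 109]
 [112 112 110 111 110 111 111 110 111 111 112 110 109 108 107 107 106 102
  104 100 101  98 104 120 109]]
```

View pics/lock8.png

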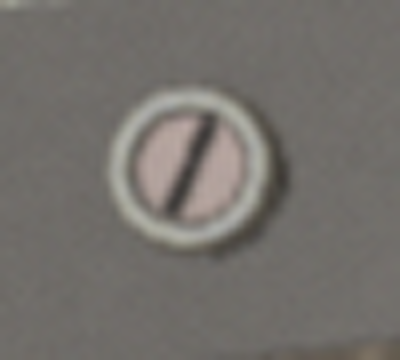

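Run:
```python
from h import *
t=cv2.imread("pics/top0.png"); s=cv2.imread("pics/scene0.png")
K=8
def lock(img,n,x0,y0,x1,y1,th=135):
    c=cv2.resize(img[y0:y1,x0:x1],None,fx=K,fy=K,interpolation=cv2.INTER_CUBIC)
    v=cv2.cvtColor(c,cv2.COLOR_BGR2HSV)[:,:,2]
    cs,_=cv2.findContours((v>th).astype(np.uint8),0,1)
    cs=[q for q in cs if 3000<cv2.contourArea(q)]; 
    q=min(cs,key=lambda q:abs(np.mean(q[:,0],0)-np.array(v.shape[::-1])/2).sum())
    uv=(q[:,0]+.5)/K-.5+[x0,y0]
    P=onz(n,uv,.082)[:,:2].astype(np.float32); print(n,"collar",cv2.fitEllipse(P),cv2.minEnclosingCircle(P))
    ctr=np.array(cv2.fitEllipse(P)[0])
    # slot
    yy,xx=np.mgrid[0:v.shape[0],0:v.shape[1]]
    G=onz(n,np.c_[(xx.ravel()+.5)/K-.5+x0,(yy.ravel()+.5)/K-.5+y0],.079)[:,:2]
    vv=v.ravel().astype(float); r=np.hypot(*(G-ctr).T)
    for th2 in (100,115,130):
        sel=(r<.0125)&(vv<th2); Q=G[sel]; w=th2-vv[sel]
        mu=np.average(Q,0,w); C=np.cov((Q).T,aweights=w); ev,U=np.linalg.eigh(C); d=U[:,1]; d=d*np.sign(d[0])
        print(th2,sel.sum(),"slot ctr",mu,"yaw",np.degrees(np.arctan2(d[1],d[0])),np.sqrt(ev))
lock(t,"top",130,175,180,220)
lock(s,"scene",355,185,392,215)
# cover edges: machine footprint by mask of the whole machine top
for th in (120,):
    hs=cv2.cvtColor(t,cv2.COLOR_BGR2HSV)
# copper bolts
m=(hs[:,:,1]>20)&(hs[:,:,2]>125); m[:165]=0;m[230:]=0;m[:,:110]=0;m[:,205:]=0
n,l,st,ce=cv2.connectedComponentsWithStats(m.astype(np.uint8))
for i in range(1,n):
    if st[i,4]<40: print(ce[i],st[i,4],onz("top",ce[i],.070)[0])
```

```text
top collar ((0.5520135760307312, 0.17598731815814972), (0.04154934734106064, 0.041647475212812424), 141.9073486328125) ((0.5520568490028381, 0.1759917140007019), 0.02135634608566761)
100 1237 slot ctr [0.55177469 0.17602769] yaw -22.3529375824704 [0.00080417 0.00740523]
115 1553 slot ctr [0.55182901 0.17600665] yaw -22.327842590838753 [0.00099033 0.00736461]
130 1878 slot ctr [0.55185606 0.17599561] yaw -22.29216953448904 [0.00117278 0.00733803]
scene collar ((0.5554588437080383, 0.17465780675411224), (0.04172597825527191, 0.04617686942219734), 79.22166442871094) ((0.5563076734542847, 0.1758536994457245), 0.02451999858021736)
100 502 slot ctr [0.55435693 0.17471062] yaw -25.840778674535624 [0.0009907  0.00543464]
115 631 slot ctr [0.55415251 0.17480911] yaw -25.745940328293777 [0.0011547  0.00569417]
130 758 slot ctr [0.55403565 0.17484573] yaw -25.42081329982792 [0.00132871 0.00588288]
[192. 167.] 1 [0.61474269 0.0958966  0.07      ]
[185.5 168. ] 2 [0.61268378 0.10999831 0.07      ]
[110. 172.] 5 [0.60558919 0.27366867 0.07      ]
[163. 171.] 1 [0.60658282 0.15876398 0.07      ]
[1
[... 220 characters left out ...]
6.64285714 181.78571429] 14 [0.58394913 0.25867442 0.07      ]
[146. 189.] 1 [0.56749435 0.19483396 0.07      ]
[143. 195.] 1 [0.55447999 0.20103412 0.07      ]
[144.5 200.5] 4 [0.54248458 0.19754597 0.07      ]
[161. 201.] 1 [0.54101543 0.16197427 0.07      ]
[148.5 204. ] 2 [0.53479634 0.18877492 0.07      ]
[152.5 205. ] 4 [0.53253539 0.18012182 0.07      ]
[192.1875 211.0625] 16 [0.51848664 0.09453664 0.07      ]
[120.26666667 220.33333333] 15 [0.5001806  0.24859433 0.07      ]
[183. 218.] 1 [0.50373027 0.1141159  0.07      ]
[159. 221.] 1 [0.49783597 0.16551891 0.07      ]
[141.66666667 222.66666667] 3 [0.49466022 0.20260756 0.07      ]
[118.5 226. ] 2 [0.48804813 0.25204974 0.07      ]
```

step_arm --series '[{"x": 0.3, "y": -0.42, "z": 0.03, "az": -30, "claw": 70}, {"x": 0.3, "y": -0.42, "z": 0.03, "az": -30, "claw": 70}, {"x": 0.3, "y": -0.42, "z": 0.03, "az": -30, "claw": 70}, {"x": 0.3, "y": -0.42, "z": 0.03, "az": -30, "claw": 70}, {"x": 0.3, "y": -0.42, "z": 0.03, "az": -30, "claw": 70}, {"x": 0.3, "y": -0.42, "z": 0.03, "az": -30, "claw": 70}, {"x": 0.3, "y": -0.42, "z": 0.03, "az": -30, "claw": 70}, {"x": 0.3, "y": -0.42, "z": 0.03, "az": -30, "claw": 70}, {"x": 0.3, "y": -0.42, "z": 0.03, "az": -30, "claw": 70}, {"x": 0.3, "y": -0.42, "z": 0.03, "az": -30, "claw": 70}, {"x": 0.3, "y": -0.42, "z": 0.03, "az": -30, "claw": 70}, {"x": 0.3, "y": -0.42, "z": 0.03, "az": -30, "claw": 70}]' --squeeze 40

```text
invalid input
```

step_arm --series '[{"ax": 0, "ay": 0, "az": -30, "x": 0.3, "y": -0.42, "z": 0.03, "claw": 70}, {"ax": 0, "ay": 0, "az": -30, "x": 0.3, "y": -0.42, "z": 0.03, "claw": 70}, {"ax": 0, "ay": 0, "az": -30, "x": 0.3, "y": -0.42, "z": 0.03, "claw": 70}, {"ax": 0, "ay": 0, "az": -30, "x": 0.3, "y": -0.42, "z": 0.03, "claw": 70}, {"ax": 0, "ay": 0, "az": -30, "x": 0.3, "y": -0.42, "z": 0.03, "claw": 70}, {"ax": 0, "ay": 0, "az": -30, "x": 0.3, "y": -0.42, "z": 0.03, "claw": 70}, {"ax": 0, "ay": 0, "az": -30, "x": 0.3, "y": -0.42, "z": 0.03, "claw": 70}, {"ax": 0, "ay": 0, "az": -30, "x": 0.3, "y": -0.42, "z": 0.03, "claw": 70}, {"ax": 0, "ay": 0, "az": -30, "x": 0.3, "y": -0.42, "z": 0.03, "claw": 70}, {"ax": 0, "ay": 0, "az": -30, "x": 0.3, "y": -0.42, "z": 0.03, "claw": 70}, {"ax": 0, "ay": 0, "az": -30, "x": 0.3, "y": -0.42, "z": 0.03, "claw": 70}, {"ax": 0, "ay": 0, "az": -30, "x": 0.3, "y": -0.42, "z": 0.03, "claw": 70}]' --squeeze 40

```text
time_s: 1.3
tool_pos: [0.4994, 0.1953, 0.2335]
tool_rot: [-180.0, 0.1, 131.9]
force: [0.6, 0.9, -0.6]
grip_width: 0.0604
```

step_arm --series '[{"ax": 0, "ay": 0, "az": -31, "x": 0.104, "y": -0.448, "z": -0.03, "claw": 70}, {"ax": 0, "ay": 0, "az": -31, "x": 0.104, "y": -0.448, "z": -0.03, "claw": 70}, {"ax": 0, "ay": 0, "az": -31, "x": 0.104, "y": -0.448, "z": -0.03, "claw": 70}, {"ax": 0, "ay": 0, "az": -31, "x": 0.104, "y": -0.448, "z": -0.03, "claw": 70}, {"ax": 0, "ay": 0, "az": -31, "x": 0.104, "y": -0.448, "z": -0.03, "claw": 70}, {"ax": 0, "ay": 0, "az": -31, "x": 0.104, "y": -0.448, "z": -0.03, "claw": 70}, {"ax": 0, "ay": 0, "az": -31, "x": 0.104, "y": -0.448, "z": -0.03, "claw": 70}, {"ax": 0, "ay": 0, "az": -31, "x": 0.104, "y": -0.448, "z": -0.03, "claw": 70}, {"ax": 0, "ay": 0, "az": -31, "x": 0.104, "y": -0.448, "z": -0.03, "claw": 70}, {"ax": 0, "ay": 0, "az": -31, "x": 0.104, "y": -0.448, "z": -0.03, "claw": 70}, {"ax": 0, "ay": 0, "az": -31, "x": 0.104, "y": -0.448, "z": -0.03, "claw": 70}, {"ax": 0, "ay": 0, "az": -31, "x": 0.104, "y": -0.448, "z": -0.03, "claw": 70}]'

```text
time_s: 2.5
tool_pos: [0.602, -0.2459, 0.2029]
tool_rot: [-180.0, -0.1, 101.4]
force: [-0.1, 0.2, 0.0]
grip_width: 0.0608
```

Run:
```python
from h import *
o=status.get_obs(); print(o['tool_pos'],o['tool_rot'],o['qpos'],o['force'],o['wrist_torque'],o['time_s'])
s=shot("scene","s1"); cv2.imwrite("pics/s1c.png",cv2.resize(s[130:310,140:320],None,fx=3.3,fy=3.3))
t=shot("top","t1"); cv2.imwrite("pics/t1c.png",cv2.resize(t[100:240,260:440],None,fx=3.3,fy=3.3))
```

```text
[ 0.6020404  -0.24587835  0.20290125] [-1.79982918e+02 -1.32516880e-01  1.01448053e+02] [-10.77001919  21.60306989  40.40920833  84.37405981 -14.15225146
  79.27405074  41.75186826] [-0.11766086  0.16282841  0.03166525] [-0.08514381  0.01916197 -0.04008978] 2.5
```

View pics/s1c.png

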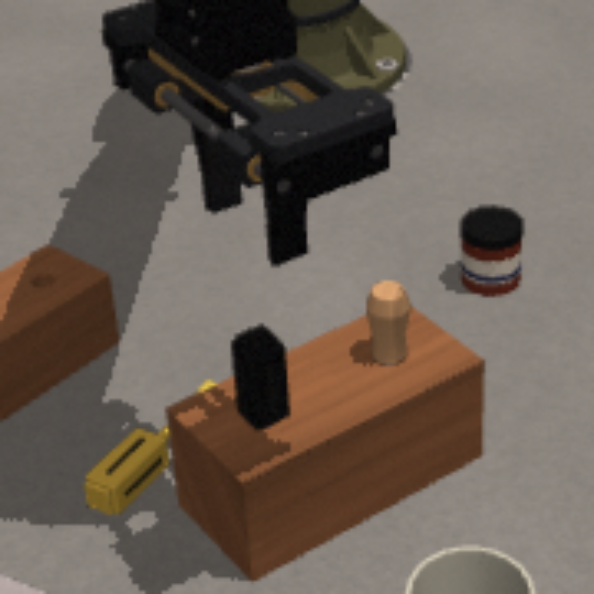

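View pics/t1.png

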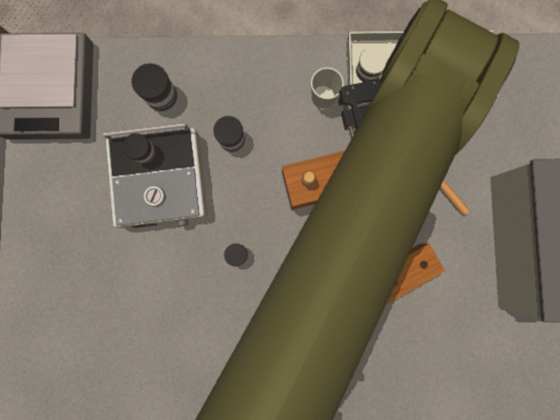

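View pics/s1.png

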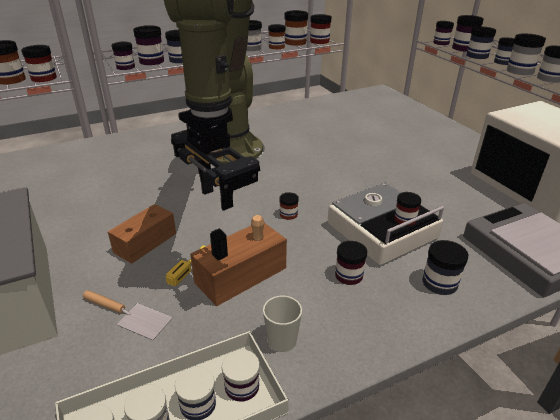

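The yellow look-alike has toppled. It had been balanced on its blade edge at about (0.47,-0.24). My TCP path stayed at least 0.1 m away from it and above z 0.195, so I don't think I hit it, and where it lies now is clear of the grasp. I'm continuing with the descent.

step_arm --series '[{"ax": 0, "ay": 0, "az": 0, "x": 0, "y": 0, "z": -0.02, "claw": 70}, {"ax": 0, "ay": 0, "az": 0, "x": 0, "y": 0, "z": -0.04, "claw": 70}, {"ax": 0, "ay": 0, "az": 0, "x": 0, "y": 0, "z": -0.04, "claw": 70}, {"ax": 0, "ay": 0, "az": 0, "x": 0, "y": 0, "z": -0.04, "claw": 70}]'

```text
time_s: 3.0
tool_pos: [0.602, -0.2469, 0.164]
tool_rot: [180.0, -0.0, 101.4]
force: [-0.2, 0.3, 0.9]
grip_width: 0.0611
```

Run:
```python
from h import *
o=status.get_obs(); print(o['tool_pos'],o['tool_rot'],o['force'],o['wrist_torque'],o['time_s'])
s=shot("scene","s2"); cv2.imwrite("pics/s2c.png",cv2.resize(s[140:310,150:310],None,fx=3.5,fy=3.5,interpolation=cv2.INTER_CUBIC))
```

```text
[ 0.60200528 -0.24687079  0.16403061] [ 1.79973901e+02 -4.74469984e-02  1.01443801e+02] [-0.16435329  0.26272636  0.91561996] [-0.07993337  0.04611208  0.0050306 ] 3.0
```

View pics/s2c.png

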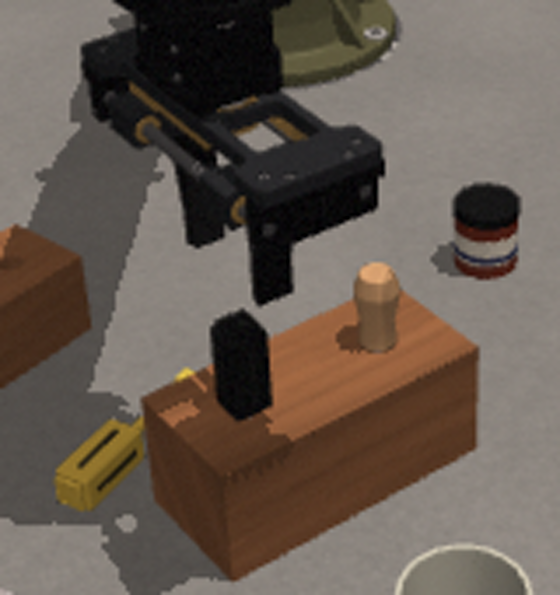

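step_arm --series '[{"ax": 0, "ay": 0, "az": 0, "x": 0, "y": -0.002, "z": -0.02, "claw": 70}, {"ax": 0, "ay": 0, "az": 0, "x": 0, "y": -0.002, "z": -0.04, "claw": 70}, {"ax": 0, "ay": 0, "az": 0, "x": 0, "y": -0.002, "z": -0.06, "claw": 70}, {"ax": 0, "ay": 0, "az": 0, "x": 0, "y": -0.002, "z": -0.06, "claw": 70}, {"ax": 0, "ay": 0, "az": 0, "x": 0, "y": -0.002, "z": -0.06, "claw": 70}]'

```text
time_s: 3.55
tool_pos: [0.6022, -0.2507, 0.1048]
tool_rot: [179.9, 0.0, 101.3]
force: [1.2, -0.0, 1.1]
grip_width: 0.0611
```

step_arm --series '[{"ax": 0, "ay": 0, "az": 0, "x": 0, "y": 0, "z": 0, "claw": 40}, {"ax": 0, "ay": 0, "az": 0, "x": 0, "y": 0, "z": 0, "claw": 20}, {"ax": 0, "ay": 0, "az": 0, "x": 0, "y": 0, "z": 0, "claw": 0}, {"ax": 0, "ay": 0, "az": 0, "x": 0, "y": 0, "z": 0, "claw": 0}, {"ax": 0, "ay": 0, "az": 0, "x": 0, "y": 0, "z": 0, "claw": 0}, {"ax": 0, "ay": 0, "az": 0, "x": 0, "y": 0, "z": 0, "claw": 0}, {"ax": 0, "ay": 0, "az": 0, "x": 0, "y": 0, "z": 0, "claw": 0}]' --squeeze 40

```text
time_s: 4.25
tool_pos: [0.6018, -0.2507, 0.1037]
tool_rot: [180.0, 0.0, 101.3]
force: [0.9, -0.1, 0.6]
grip_width: 0.026
```

Run:
```python
from h import *
o=status.get_obs(); print(o['tool_pos'],o['tool_rot'],o['force'],o['wrist_torque'],o['time_s'],o['qpos'])
s=shot("scene","s3"); cv2.imwrite("pics/s3c.png",cv2.resize(s[140:310,150:310],None,fx=3.5,fy=3.5,interpolation=cv2.INTER_CUBIC))
```

```text
[ 0.60178953 -0.25069937  0.10371369] [1.79973044e+02 7.46981128e-03 1.01311837e+02] [ 0.92195141 -0.06734328  0.61369398] [-0.05864034 -0.06542955  0.00386264] 4.25 [ -9.49919641  25.74454372  38.9408685   91.12160495 -16.99635208
  69.15689714  44.06186275]
```

View pics/s3c.png

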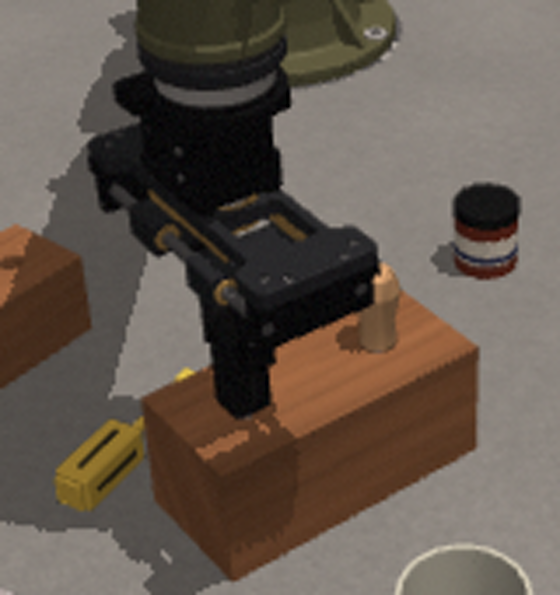

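step_arm --series '[{"ax": 0, "ay": 0, "az": 0, "x": 0, "y": 0, "z": 0.015, "claw": 0}, {"ax": 0, "ay": 0, "az": 0, "x": 0, "y": 0, "z": 0.03, "claw": 0}, {"ax": 0, "ay": 0, "az": 0, "x": 0, "y": 0, "z": 0.05, "claw": 0}, {"ax": 0, "ay": 0, "az": 0, "x": 0, "y": 0, "z": 0.075, "claw": 0}, {"ax": 0, "ay": 0, "az": 0, "x": 0, "y": 0, "z": 0.1, "claw": 0}, {"ax": 0, "ay": 0, "az": 0, "x": 0, "y": 0, "z": 0.12, "claw": 0}, {"ax": 0, "ay": 0, "az": 0, "x": 0, "y": 0, "z": 0.14, "claw": 0}, {"ax": 0, "ay": 0, "az": 0, "x": 0, "y": 0, "z": 0.14, "claw": 0}]' --squeeze 40

```text
time_s: 5.1
tool_pos: [0.6031, -0.2521, 0.2483]
tool_rot: [179.6, 0.2, 101.3]
force: [0.6, -0.2, -0.3]
grip_width: 0.0261
```

Run:
```python
from h import *
o=status.get_obs(); print(o['tool_pos'],o['tool_rot'],o['force'],o['wrist_torque'],o['time_s'],o['qpos'])
s=shot("scene","s4"); cv2.imwrite("pics/s4c.png",cv2.resize(s[130:270,160:300],None,fx=4,fy=4,interpolation=cv2.INTER_CUBIC))
```

```text
[ 0.60305371 -0.25209615  0.24825421] [179.64979264   0.20425592 101.28455478] [ 0.61936713 -0.17695362 -0.31335443] [-0.09864871  0.06562919  0.03392449] 5.1 [-10.52771958  20.58450875  41.13811994  80.41117635 -13.52906008
  83.56654644  41.48139809]
```

View pics/s4c.png

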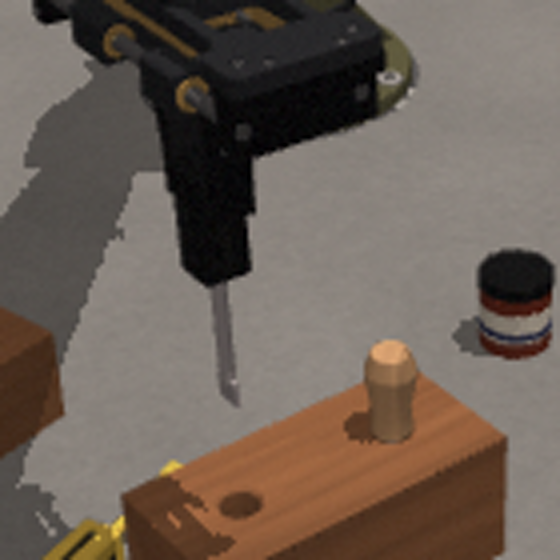

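Run:
```python
from h import *
s=cv2.imread("pics/s4.png")
cv2.imwrite("pics/s4d.png",cv2.resize(s[195:240,200:235],None,fx=14,fy=14,interpolation=cv2.INTER_CUBIC))
o=status.get_obs(); p=o['tool_pos']; tip=p+[0,0,-.0937]
print(proj("scene",[tip]))
for a in (11.3,101.3):
    d=.008*np.array([np.cos(np.radians(a)),np.sin(np.radians(a)),0]); print(a,proj("scene",[tip-d,tip+d]).round(1).tolist())
```

```text
[[216.74650682 229.03517588]]
11.3 [[214.7, 227.1], [218.8, 231.0]]
101.3 [[213.3, 230.5], [220.2, 227.6]]
```

View pics/s4d.png

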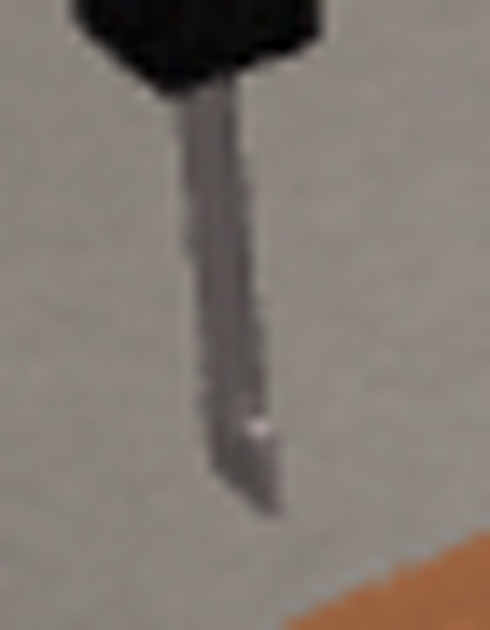

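The blade edge runs from about (215,229) to (220,232) in the scene picture. That slope matches the blade lying along the tool's y axis at world azimuth 11°, since the other option would slope the opposite way. Next I move it over the lock, pre-turned about 12° anticlockwise of the slot.

step_arm --series '[{"ax": 0, "ay": 0, "az": -7, "x": -0.01, "y": 0.04, "z": 0.01, "claw": 0}, {"ax": 0, "ay": 0, "az": -14, "x": -0.015, "y": 0.085, "z": 0.01, "claw": 0}, {"ax": 0, "ay": 0, "az": -21, "x": -0.02, "y": 0.13, "z": 0.01, "claw": 0}, {"ax": 0, "ay": 0, "az": -21, "x": -0.025, "y": 0.175, "z": 0.01, "claw": 0}, {"ax": 0, "ay": 0, "az": -21, "x": -0.03, "y": 0.22, "z": 0.01, "claw": 0}, {"ax": 0, "ay": 0, "az": -21, "x": -0.035, "y": 0.265, "z": 0.01, "claw": 0}, {"ax": 0, "ay": 0, "az": -21, "x": -0.04, "y": 0.31, "z": 0, "claw": 0}, {"ax": 0, "ay": 0, "az": -21, "x": -0.045, "y": 0.355, "z": -0.01, "claw": 0}, {"ax": 0, "ay": 0, "az": -21, "x": -0.05, "y": 0.4, "z": -0.03, "claw": 0}, {"ax": 0, "ay": 0, "az": -21, "x": -0.05, "y": 0.427, "z": -0.04, "claw": 0}, {"ax": 0, "ay": 0, "az": -21, "x": -0.05, "y": 0.427, "z": -0.04, "claw": 0}, {"ax": 0, "ay": 0, "az": -21, "x": -0.05, "y": 0.427, "z": -0.04, "claw": 0}]'

```text
time_s: 6.35
tool_pos: [0.5508, 0.1762, 0.2023]
tool_rot: [-179.9, 0.1, 80.4]
force: [1.0, -0.9, -1.2]
grip_width: 0.0259
```

Run:
```python
from h import *
o=status.get_obs(); print(o['tool_pos'],o['tool_rot'],o['force'],o['wrist_torque'],o['time_s'],o['qpos'])
s=shot("scene","s5"); cv2.imwrite("pics/s5c.png",cv2.resize(s[130:230,320:430],None,fx=5.5,fy=5.5,interpolation=cv2.INTER_CUBIC))
t=shot("top","t5"); cv2.imwrite("pics/t5c.png",cv2.resize(t[120:250,90:230],None,fx=4,fy=4,interpolation=cv2.INTER_CUBIC))
```

```text
[0.55075581 0.17623171 0.20232397] [-1.79916856e+02  1.30433955e-01  8.03911830e+01] [ 0.98435903 -0.92420004 -1.20161731] [-0.1856559   0.03211553 -0.01812716] 6.35 [-47.25250708  10.35424465  30.53276926  94.7131665   -5.30620581
  76.53261602 -25.48743341]
```

View pics/s5c.png

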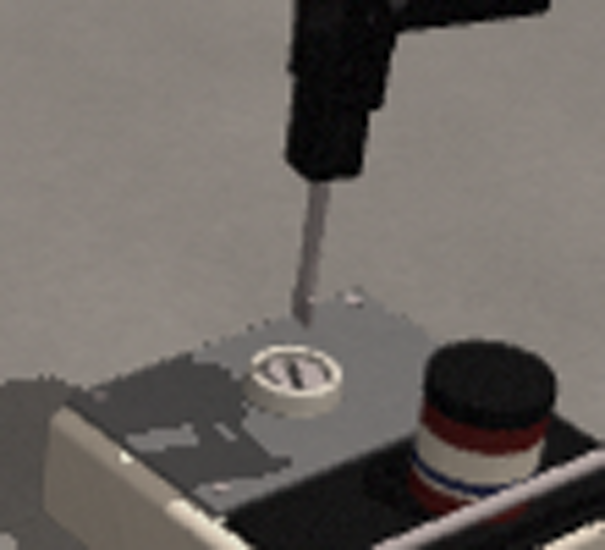

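View pics/t5c.png

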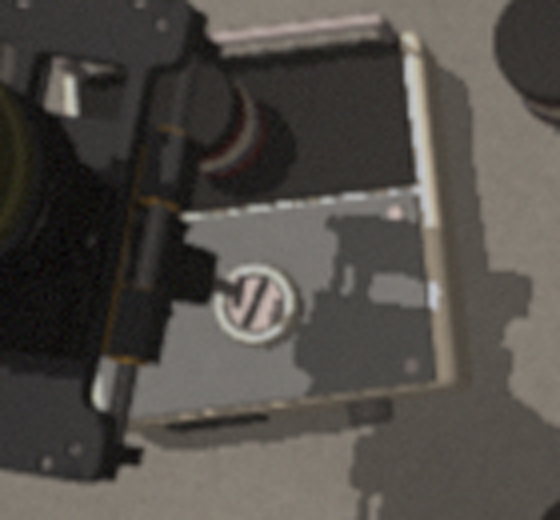

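step_arm --series '[{"ax": 0, "ay": 0, "az": 0, "x": 0.001, "y": 0, "z": -0.01, "claw": 0}, {"ax": 0, "ay": 0, "az": 0, "x": 0.001, "y": 0, "z": -0.021, "claw": 0}, {"ax": 0, "ay": 0, "az": 0, "x": 0.001, "y": 0, "z": -0.021, "claw": 0}, {"ax": 0, "ay": 0, "az": 0, "x": 0.001, "y": 0, "z": -0.021, "claw": 0}]'

```text
time_s: 6.85
tool_pos: [0.5522, 0.1758, 0.182]
tool_rot: [-179.9, 0.0, 80.3]
force: [-0.3, 0.4, -1.3]
grip_width: 0.0258
```

Run:
```python
from h import *
o=status.get_obs(); print(o['tool_pos'],o['tool_rot'],o['force'],o['wrist_torque'],o['time_s'],o['qpos'])
s=shot("scene","s6"); cv2.imwrite("pics/s6c.png",cv2.resize(s[170:215,350:400],None,fx=12,fy=12,interpolation=cv2.INTER_CUBIC))
t=shot("top","t6"); cv2.imwrite("pics/t6c.png",cv2.resize(t[175:220,130:180],None,fx=12,fy=12,interpolation=cv2.INTER_CUBIC))
p=o['tool_pos']
for dz in (-.0937,-.08,-.06): print(dz, proj("scene",p+[0,0,dz]),proj("top",p+[0,0,dz]))
print(proj("scene",[.552,.176,.079]),proj("top",[.552,.176,.079]))
```

```text
[0.55223838 0.17575995 0.18195714] [-1.79948122e+02  4.04838737e-02  8.02692236e+01] [-0.29647088  0.35379611 -1.32838286] [-0.06875355  0.03711994  0.00766755] 6.85 [-46.9555776   11.19455037  30.47959195  96.21067755  -5.85905426
  74.2536254  -25.08409075]
-0.0937 [[373.42431897 194.27661792]] [[152.06261255 194.81741795]]
-0.08 [[374.11056546 189.61921287]] [[150.01116823 193.97068232]]
-0.06 [[375.12948408 182.70403485]] [[146.89571944 192.68477782]]
[[372.98892774 197.31863175]] [[153.29803237 195.48646779]]
```

View pics/s6c.png

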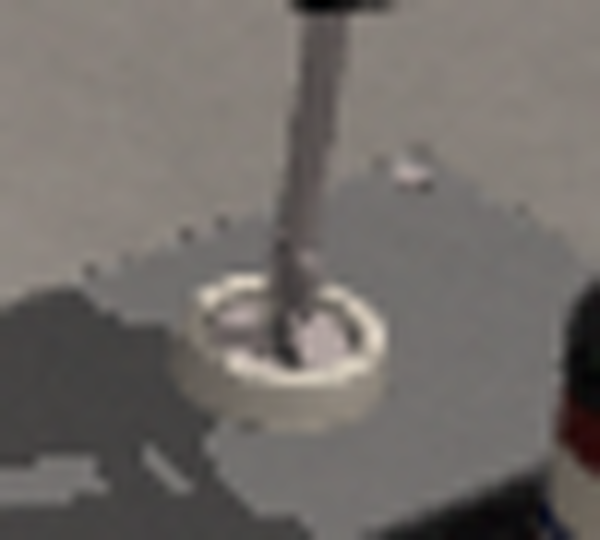

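View pics/t6c.png

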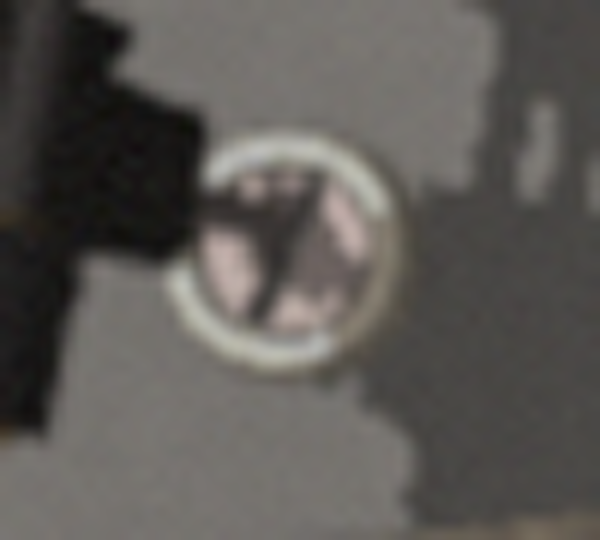

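Run:
```python
from h import *
t=cv2.imread("pics/t6.png"); t0=cv2.imread("pics/top0.png")
def f(im):
    c=cv2.resize(im[182:208,140:168],None,fx=20,fy=20,interpolation=cv2.INTER_CUBIC).astype(float); return np.clip((c-40)*1.6,0,255).astype(np.uint8)
b=f(t)
p=status.get_obs()['tool_pos']
def mk(P,col):
    u=(proj("top",P)[0]-[140,182]+.5)*20; cv2.circle(b,tuple(u.astype(int)),5,col,1)
a=np.radians(-9.7); d=.008*np.array([np.cos(a),np.sin(a),0]); tip=p+[0,0,-.0937]
for q in (tip-d,tip,tip+d): mk(q,(0,255,0))
mk(p+[0,0,-.06],(255,0,0)); mk([.552,.176,.079],(0,0,255))
cv2.imwrite("pics/t6e.png",b)
```

```text
(no output)
```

View pics/t6e.png

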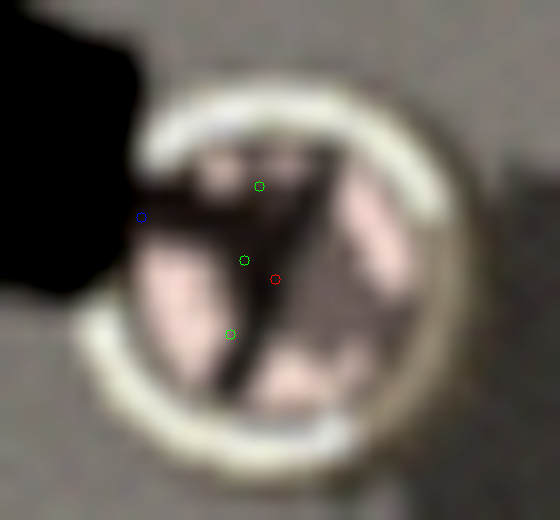

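step_arm --series '[{"ax": 0, "ay": 0, "az": 0, "x": -0.001, "y": 0, "z": -0.004, "claw": 0}, {"ax": 0, "ay": 0, "az": 0, "x": -0.001, "y": 0, "z": -0.007, "claw": 0}, {"ax": 0, "ay": 0, "az": 0, "x": -0.001, "y": 0, "z": -0.008, "claw": 0}, {"ax": 0, "ay": 0, "az": 0, "x": -0.001, "y": 0, "z": -0.008, "claw": 0}, {"ax": 0, "ay": 0, "az": 0, "x": -0.001, "y": 0, "z": -0.008, "claw": 0}]'

```text
time_s: 7.45
tool_pos: [0.5516, 0.1763, 0.1746]
tool_rot: [180.0, 0.0, 80.3]
force: [-0.1, -0.1, -0.7]
grip_width: 0.026
```

```bash
cat > st.py <<'E'
from h import *
o=status.get_obs(); print(o['time_s'],o['tool_pos'].round(4),o['tool_rot'].round(2),"F",o['force'].round(2),"T",o['wrist_torque'].round(3),"w",round(o['grip_width'],4),"q7",round(o['qpos'][6],1))
E
python3 st.py
```

```text
7.45 [0.5516 0.1763 0.1746] [179.99   0.    80.31] F [-0.1  -0.06 -0.7 ] T [-0.077  0.073  0.016] w 0.026 q7 -25.0
```

Next I go down in 1 mm steps, watching the force.

step_arm --series '[{"ax": 0, "ay": 0, "az": 0, "x": 0, "y": 0, "z": -0.001, "claw": 0}, {"ax": 0, "ay": 0, "az": 0, "x": 0, "y": 0, "z": -0.001, "claw": 0}, {"ax": 0, "ay": 0, "az": 0, "x": 0, "y": 0, "z": -0.001, "claw": 0}]'

```text
time_s: 7.75
tool_pos: [0.5516, 0.1763, 0.1736]
tool_rot: [180.0, 0.0, 80.3]
force: [0.2, -0.4, -0.6]
grip_width: 0.0261
```

step_arm --series '[{"ax": 0, "ay": 0, "az": 0, "x": 0, "y": 0, "z": -0.001, "claw": 0}, {"ax": 0, "ay": 0, "az": 0, "x": 0, "y": 0, "z": -0.001, "claw": 0}, {"ax": 0, "ay": 0, "az": 0, "x": 0, "y": 0, "z": -0.001, "claw": 0}]'

```text
time_s: 8.05
tool_pos: [0.5515, 0.1763, 0.1726]
tool_rot: [180.0, 0.0, 80.3]
force: [-0.5, -0.5, -1.5]
grip_width: 0.0261
```

step_arm --series '[{"ax": 0, "ay": 0, "az": 0, "x": 0, "y": 0, "z": -0.001, "claw": 0}, {"ax": 0, "ay": 0, "az": 0, "x": 0, "y": 0, "z": -0.001, "claw": 0}, {"ax": 0, "ay": 0, "az": 0, "x": 0, "y": 0, "z": -0.001, "claw": 0}]'

```text
time_s: 8.35
tool_pos: [0.5516, 0.1763, 0.1715]
tool_rot: [180.0, 0.0, 80.3]
force: [0.6, 0.3, -1.1]
grip_width: 0.026
```

```bash
python3 st.py
```

```text
8.35 [0.5516 0.1763 0.1715] [1.800e+02 1.000e-02 8.031e+01] F [ 0.65  0.26 -1.08] T [-0.065  0.063 -0.01 ] w 0.026 q7 -25.0
```

step_arm --series '[{"ax": 0, "ay": 0, "az": 0, "x": 0, "y": 0, "z": -0.0005, "claw": 0}, {"ax": 0, "ay": 0, "az": 0, "x": 0, "y": 0, "z": -0.001, "claw": 0}, {"ax": 0, "ay": 0, "az": 0, "x": 0, "y": 0, "z": -0.001, "claw": 0}]'

```text
time_s: 8.65
tool_pos: [0.5516, 0.1762, 0.1705]
tool_rot: [180.0, 0.0, 80.3]
force: [0.5, -0.5, -1.2]
grip_width: 0.026
```

step_arm --series '[{"ax": 0, "ay": 0, "az": 0, "x": 0, "y": 0, "z": -0.0005, "claw": 0}, {"ax": 0, "ay": 0, "az": 0, "x": 0, "y": 0, "z": -0.001, "claw": 0}, {"ax": 0, "ay": 0, "az": 0, "x": 0, "y": 0, "z": -0.001, "claw": 0}]'

```text
time_s: 8.95
tool_pos: [0.5516, 0.1763, 0.1696]
tool_rot: [180.0, -0.0, 80.3]
force: [0.5, -0.4, -1.8]
grip_width: 0.0258
```

```bash
python3 st.py
```

```text
8.95 [0.5516 0.1763 0.1696] [180.    -0.    80.31] F [ 0.53 -0.36 -1.8 ] T [-0.154  0.061 -0.025] w 0.0258 q7 -24.9
```

Run:
```python
from h import *
o=status.get_obs()
s=shot("scene","s7"); t=shot("top","t7")
def f(im,x0,y0,x1,y1,k):
    c=cv2.resize(im[y0:y1,x0:x1],None,fx=k,fy=k,interpolation=cv2.INTER_CUBIC).astype(float); return np.clip((c-40)*1.5,0,255).astype(np.uint8)
a=f(s,355,168,391,212,13); b=f(t,140,182,168,208,14)
h=max(a.shape[0],b.shape[0]); out=np.zeros((h,a.shape[1]+b.shape[1]+10,3),np.uint8); out[:a.shape[0],:a.shape[1]]=a; out[:b.shape[0],a.shape[1]+10:]=b
cv2.imwrite("pics/m7.png",out[:600,:]); print(out.shape)
```

```text
(572, 870, 3)
```

View pics/m7.png

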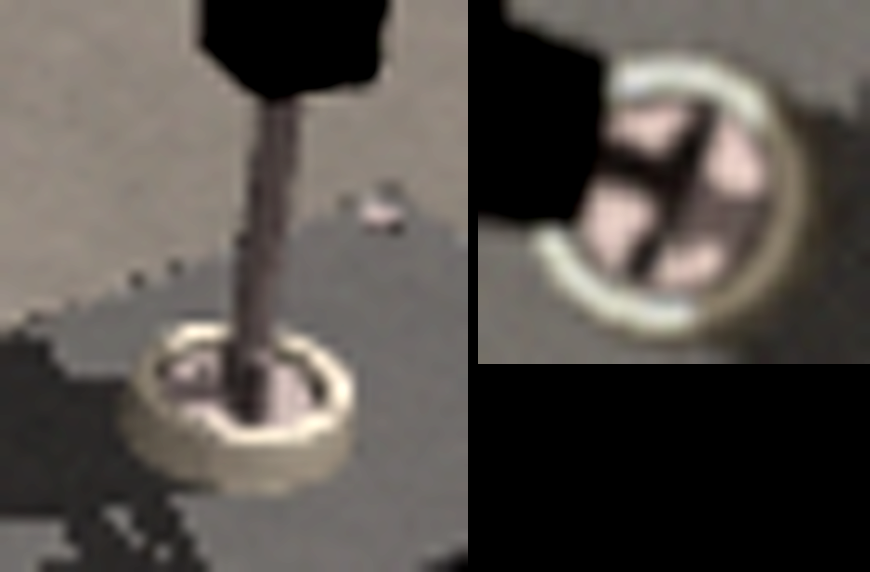

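step_arm --series '[{"ax": 0, "ay": 0, "az": 0, "x": 0, "y": 0, "z": -0.0005, "claw": 0}, {"ax": 0, "ay": 0, "az": 0, "x": 0, "y": 0, "z": -0.001, "claw": 0}, {"ax": 0, "ay": 0, "az": 0, "x": 0, "y": 0, "z": -0.001, "claw": 0}]'

```text
time_s: 9.35
tool_pos: [0.5516, 0.1763, 0.1686]
tool_rot: [180.0, 0.0, 80.3]
force: [0.1, 0.2, -0.4]
grip_width: 0.0257
```

```bash
python3 st.py
```

```text
9.35 [0.5516 0.1763 0.1686] [179.99   0.    80.31] F [ 0.14  0.22 -0.35] T [-0.132 -0.025 -0.027] w 0.0257 q7 -24.9
```

step_arm --series '[{"ax": 0, "ay": 0, "az": 0, "x": 0, "y": 0, "z": -0.0005, "claw": 0}, {"ax": 0, "ay": 0, "az": 0, "x": 0, "y": 0, "z": -0.001, "claw": 0}, {"ax": 0, "ay": 0, "az": 0, "x": 0, "y": 0, "z": -0.001, "claw": 0}]'

```text
time_s: 9.65
tool_pos: [0.5516, 0.1762, 0.1675]
tool_rot: [180.0, 0.0, 80.3]
force: [0.3, 0.6, -0.6]
grip_width: 0.0258
```

```bash
python3 st.py
```

```text
9.65 [0.5516 0.1762 0.1675] [180.     0.    80.31] F [ 0.31  0.57 -0.62] T [-0.127  0.037 -0.008] w 0.0258 q7 -24.9
```

step_arm --series '[{"ax": 0, "ay": 0, "az": 0, "x": 0, "y": 0, "z": -0.0005, "claw": 0}, {"ax": 0, "ay": 0, "az": 0, "x": 0, "y": 0, "z": -0.001, "claw": 0}, {"ax": 0, "ay": 0, "az": 0, "x": 0, "y": 0, "z": -0.001, "claw": 0}]'

```text
time_s: 9.95
tool_pos: [0.5517, 0.1763, 0.1668]
tool_rot: [180.0, -0.0, 80.3]
force: [-0.2, 0.4, 1.2]
grip_width: 0.0261
```

step_arm --series '[{"ax": 0, "ay": 0, "az": 0, "x": 0, "y": 0, "z": -0.0005, "claw": 0}, {"ax": 0, "ay": 0, "az": 0, "x": 0, "y": 0, "z": -0.001, "claw": 0}, {"ax": 0, "ay": 0, "az": 0, "x": 0, "y": 0, "z": -0.001, "claw": 0}]'

```text
time_s: 10.25
tool_pos: [0.5517, 0.1763, 0.1658]
tool_rot: [180.0, -0.0, 80.3]
force: [-0.7, -1.0, 2.3]
grip_width: 0.0259
```

```bash
python3 st.py
```

```text
10.25 [0.5517 0.1763 0.1658] [ 1.7998e+02 -1.0000e-02  8.0310e+01] F [-0.67 -1.01  2.29] T [-0.123  0.237 -0.027] w 0.0259 q7 -24.9
```

Contact came at TCP z 0.167. The head's face would be at 0.1727 and the slot bottom at 0.1677, so the blade already appears to be in the slot: its play is about ±11°. I'll check with a slow clockwise turn under light pressure.

step_arm --series '[{"ax": 0, "ay": 0, "az": -2, "x": 0, "y": 0, "z": 0, "claw": 0}, {"ax": 0, "ay": 0, "az": -4, "x": 0, "y": 0, "z": 0, "claw": 0}, {"ax": 0, "ay": 0, "az": -6, "x": 0, "y": 0, "z": 0, "claw": 0}, {"ax": 0, "ay": 0, "az": -8, "x": 0, "y": 0, "z": 0, "claw": 0}, {"ax": 0, "ay": 0, "az": -10, "x": 0, "y": 0, "z": 0, "claw": 0}, {"ax": 0, "ay": 0, "az": -12, "x": 0, "y": 0, "z": 0, "claw": 0}, {"ax": 0, "ay": 0, "az": -12, "x": 0, "y": 0, "z": 0, "claw": 0}]'

```text
time_s: 10.95
tool_pos: [0.5519, 0.1764, 0.1659]
tool_rot: [180.0, -0.0, 68.3]
force: [-0.0, -0.9, 3.3]
grip_width: 0.0256
```

```bash
python3 st.py
cat > pic.py <<'E'
from h import *
import sys
k=sys.argv[1]
s=shot("scene","s"+k); t=shot("top","t"+k)
def f(im,x0,y0,x1,y1,k):
    c=cv2.resize(im[y0:y1,x0:x1],None,fx=k,fy=k,interpolation=cv2.INTER_CUBIC).astype(float); return np.clip((c-40)*1.5,0,255).astype(np.uint8)
a=f(s,355,168,391,212,10); b=f(t,136,178,172,212,12)
h=max(a.shape[0],b.shape[0]); out=np.zeros((h,a.shape[1]+b.shape[1]+8,3),np.uint8); out[:a.shape[0],:a.shape[1]]=a; out[:b.shape[0],a.shape[1]+8:]=b
cv2.imwrite(f"pics/m{k}.png",out[:600,:800])
E
python3 pic.py 8
```

```text
10.95 [0.5519 0.1764 0.1659] [ 1.7996e+02 -2.0000e-02  6.8310e+01] F [-0.04 -0.93  3.26] T [-0.139  0.093  0.031] w 0.0256 q7 -36.6
```

View pics/m8.png

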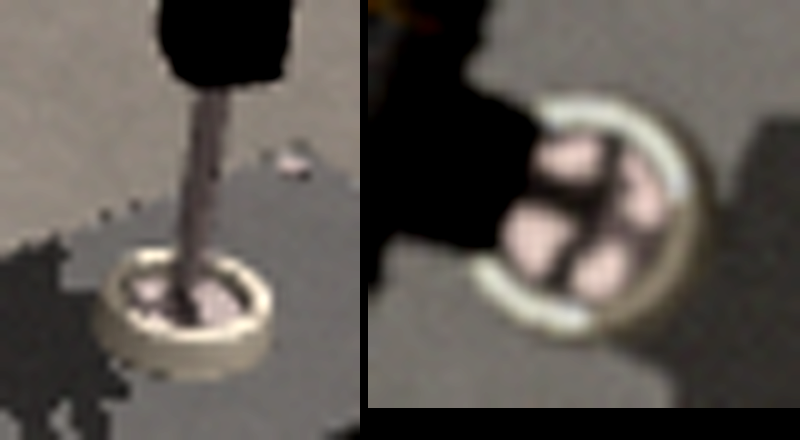

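step_arm --series '[{"ax": 0, "ay": 0, "az": -3, "x": 0, "y": 0, "z": 0, "claw": 0}, {"ax": 0, "ay": 0, "az": -6, "x": 0, "y": 0, "z": 0, "claw": 0}, {"ax": 0, "ay": 0, "az": -9, "x": 0, "y": 0, "z": 0, "claw": 0}, {"ax": 0, "ay": 0, "az": -12, "x": 0, "y": 0, "z": 0, "claw": 0}]'

```text
time_s: 11.45
tool_pos: [0.5522, 0.1766, 0.1659]
tool_rot: [179.9, -0.1, 56.2]
force: [0.5, 1.1, 2.6]
grip_width: 0.0258
```

```bash
python3 st.py
```

```text
11.45 [0.5522 0.1766 0.1659] [ 1.7995e+02 -7.0000e-02  5.6240e+01] F [0.51 1.13 2.64] T [ 0.049 -0.22   0.006] w 0.0258 q7 -48.4
```

step_arm --series '[{"ax": 0, "ay": 0, "az": -3, "x": 0, "y": 0, "z": 0, "claw": 0}, {"ax": 0, "ay": 0, "az": -6, "x": 0, "y": 0, "z": 0, "claw": 0}, {"ax": 0, "ay": 0, "az": -9, "x": 0, "y": 0, "z": 0, "claw": 0}, {"ax": 0, "ay": 0, "az": -12, "x": 0, "y": 0, "z": 0, "claw": 0}]'

```text
time_s: 11.85
tool_pos: [0.5524, 0.1768, 0.166]
tool_rot: [180.0, -0.1, 44.2]
force: [1.4, 1.7, 2.5]
grip_width: 0.0262
```

```bash
python3 st.py; python3 pic.py 9
```

```text
11.85 [0.5524 0.1768 0.166 ] [ 1.7995e+02 -1.2000e-01  4.4250e+01] F [1.39 1.66 2.52] T [ 0.05  -0.235  0.053] w 0.0262 q7 -60.1
```

View pics/m9.png

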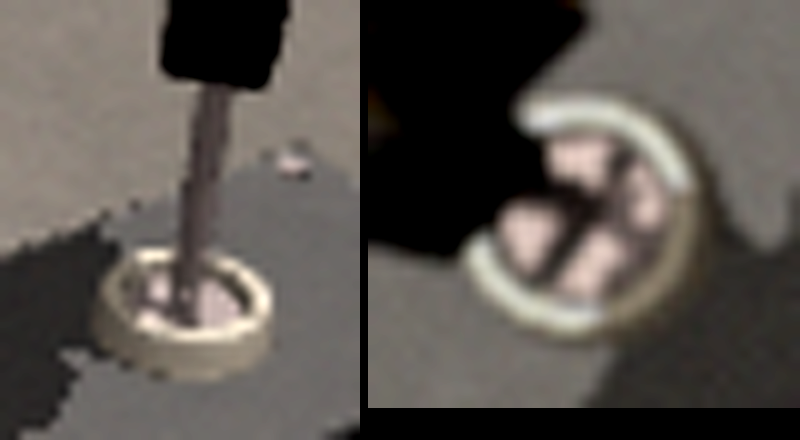

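The slot has followed: it now points about -33°, with the blade at -46°, so the blade is engaged and the play is about 12°. I'm continuing clockwise.

step_arm --series '[{"ax": 0, "ay": 0, "az": -4, "x": 0, "y": 0, "z": 0, "claw": 0}, {"ax": 0, "ay": 0, "az": -8, "x": 0, "y": 0, "z": 0, "claw": 0}, {"ax": 0, "ay": 0, "az": -12, "x": 0, "y": 0, "z": 0, "claw": 0}, {"ax": 0, "ay": 0, "az": -16, "x": 0, "y": 0, "z": 0, "claw": 0}, {"ax": 0, "ay": 0, "az": -20, "x": 0, "y": 0, "z": 0, "claw": 0}, {"ax": 0, "ay": 0, "az": -20, "x": 0, "y": 0, "z": 0, "claw": 0}]'

```text
time_s: 12.55
tool_pos: [0.5523, 0.1766, 0.166]
tool_rot: [180.0, -0.1, 24.4]
force: [1.7, 1.0, 2.0]
grip_width: 0.0259
```

```bash
python3 st.py
```

```text
12.55 [0.5523 0.1766 0.166 ] [ 1.7998e+02 -1.1000e-01  2.4390e+01] F [1.73 1.   2.  ] T [ 0.159 -0.437  0.061] w 0.0259 q7 -79.5
```

step_arm --series '[{"ax": 0, "ay": 0, "az": -4, "x": 0, "y": 0, "z": 0, "claw": 0}, {"ax": 0, "ay": 0, "az": -8, "x": 0, "y": 0, "z": 0, "claw": 0}, {"ax": 0, "ay": 0, "az": -12, "x": 0, "y": 0, "z": 0, "claw": 0}, {"ax": 0, "ay": 0, "az": -16, "x": 0, "y": 0, "z": 0, "claw": 0}, {"ax": 0, "ay": 0, "az": -20, "x": 0, "y": 0, "z": 0, "claw": 0}, {"ax": 0, "ay": 0, "az": -20, "x": 0, "y": 0, "z": 0, "claw": 0}]'

```text
time_s: 13.15
tool_pos: [0.5523, 0.1763, 0.1659]
tool_rot: [180.0, -0.1, 4.4]
force: [2.3, -0.5, 2.2]
grip_width: 0.0259
```

```bash
python3 st.py; python3 pic.py 10
```

```text
13.15 [0.5523 0.1763 0.1659] [ 1.80e+02 -1.00e-01  4.44e+00] F [ 2.29 -0.5   2.18] T [ 0.033 -0.613  0.013] w 0.0259 q7 -98.9
```

View pics/m10.png

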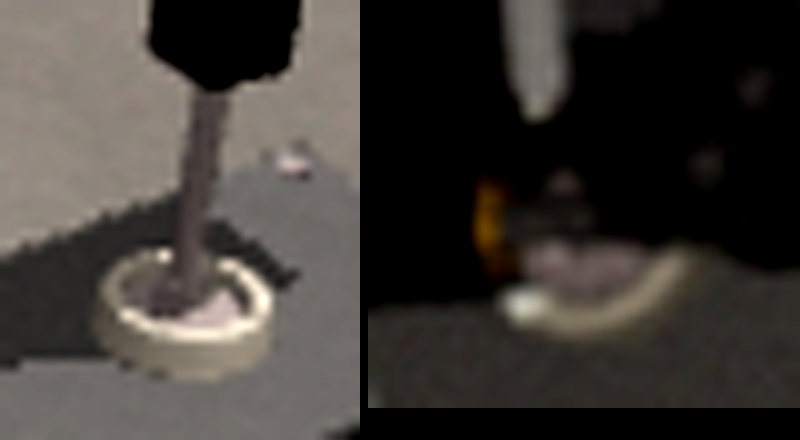

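step_arm --series '[{"ax": 0, "ay": 0, "az": -3, "x": 0.0007, "y": 0, "z": 0, "claw": 0}, {"ax": 0, "ay": 0, "az": -6, "x": 0.0007, "y": 0, "z": 0, "claw": 0}, {"ax": 0, "ay": 0, "az": -9, "x": 0.0007, "y": 0, "z": 0, "claw": 0}, {"ax": 0, "ay": 0, "az": -9, "x": 0.0007, "y": 0, "z": 0, "claw": 0}]'

```text
time_s: 13.65
tool_pos: [0.5526, 0.1763, 0.1657]
tool_rot: [-180.0, -0.0, -4.6]
force: [2.4, 0.6, 3.3]
grip_width: 0.0261
```

```bash
python3 st.py
```

```text
13.65 [0.5526 0.1763 0.1657] [-1.7999e+02 -4.0000e-02 -4.5900e+00] F [2.4  0.62 3.35] T [ 0.118 -0.636  0.131] w 0.0261 q7 -107.6
```

step_arm --series '[{"ax": 0, "ay": 0, "az": -2, "x": 0, "y": 0, "z": 0, "claw": 0}, {"ax": 0, "ay": 0, "az": -4, "x": 0, "y": 0, "z": 0, "claw": 0}, {"ax": 0, "ay": 0, "az": -4, "x": 0, "y": 0, "z": 0, "claw": 0}]'

```text
time_s: 13.95
tool_pos: [0.5526, 0.1763, 0.1657]
tool_rot: [-180.0, -0.0, -8.6]
force: [1.9, 0.5, 2.9]
grip_width: 0.0259
```

```bash
python3 st.py
```

```text
13.95 [0.5526 0.1763 0.1657] [-1.7999e+02 -3.0000e-02 -8.5600e+00] F [1.93 0.53 2.93] T [-0.024 -0.556  0.084] w 0.0259 q7 -111.4
```

```bash
cat > avg.py <<'E'
from h import *
L=[]
for i in range(5):
    o=status.get_obs(); L.append(np.r_[o['force'],o['wrist_torque']]); vision.read_camera("scene")
L=np.array(L); print(o['time_s'],o['tool_pos'].round(4),o['tool_rot'].round(2),"mean",L.mean(0).round(3),"Tz",L[:,5].round(3))
E
python3 avg.py
```

```text
14.15 [0.5523 0.1761 0.1656] [ 1.7999e+02 -1.0000e-02 -8.6100e+00] mean [ 2.386  0.247  2.892 -0.01  -0.624  0.049] Tz [ 0.084  0.066  0.098 -0.006  0.006]
```

step_arm --series '[{"ax": 0, "ay": 0, "az": -1, "x": 0, "y": 0, "z": 0, "claw": 0}, {"ax": 0, "ay": 0, "az": -2, "x": 0, "y": 0, "z": 0, "claw": 0}]'

```text
time_s: 14.4
tool_pos: [0.5523, 0.1761, 0.1656]
tool_rot: [180.0, -0.0, -10.8]
force: [3.1, -0.8, 3.2]
grip_width: 0.026
```

```bash
python3 avg.py
```

```text
14.6 [0.5523 0.1762 0.1656] [179.99  -0.   -10.68] mean [ 2.634 -0.099  3.245 -0.076 -0.64   0.075] Tz [0.078 0.121 0.046 0.081 0.05 ]
```

step_arm --series '[{"ax": 0, "ay": 0, "az": -1, "x": 0, "y": 0, "z": 0, "claw": 0}, {"ax": 0, "ay": 0, "az": -1.5, "x": 0, "y": 0, "z": 0, "claw": 0}]'

```text
time_s: 14.85
tool_pos: [0.5523, 0.1762, 0.1656]
tool_rot: [180.0, 0.0, -12.3]
force: [3.0, -0.3, 2.8]
grip_width: 0.0259
```

```bash
python3 avg.py
```

```text
15.05 [0.5523 0.1762 0.1656] [179.99   0.   -12.19] mean [ 2.861 -0.201  3.199 -0.087 -0.673  0.085] Tz [0.088 0.123 0.092 0.07  0.055]
```

step_arm --series '[{"ax": 0, "ay": 0, "az": -1, "x": 0, "y": 0, "z": 0, "claw": 0}, {"ax": 0, "ay": 0, "az": -1, "x": 0, "y": 0, "z": 0, "claw": 0}]'

```text
time_s: 15.3
tool_pos: [0.5523, 0.1762, 0.1656]
tool_rot: [180.0, 0.0, -13.2]
force: [3.3, -0.7, 1.6]
grip_width: 0.026
```

```bash
python3 avg.py
```

```text
15.5 [0.5523 0.1762 0.1656] [179.99   0.   -13.19] mean [ 2.613 -0.454  2.223 -0.113 -0.683  0.042] Tz [ 0.045  0.048  0.091 -0.015  0.043]
```

step_arm --series '[{"ax": 0, "ay": 0, "az": -1, "x": 0, "y": 0, "z": 0, "claw": 0}, {"ax": 0, "ay": 0, "az": -1, "x": 0, "y": 0, "z": 0, "claw": 0}]'

```text
time_s: 15.75
tool_pos: [0.5523, 0.1763, 0.1656]
tool_rot: [180.0, 0.0, -14.2]
force: [2.0, 0.2, 2.4]
grip_width: 0.0259
```

```bash
python3 avg.py; python3 pic.py 11
```

```text
15.95 [0.5523 0.1763 0.1656] [179.99   0.   -14.19] mean [ 2.425 -0.331  2.84  -0.144 -0.726  0.075] Tz [0.078 0.042 0.068 0.096 0.089]
```

View pics/m11.png

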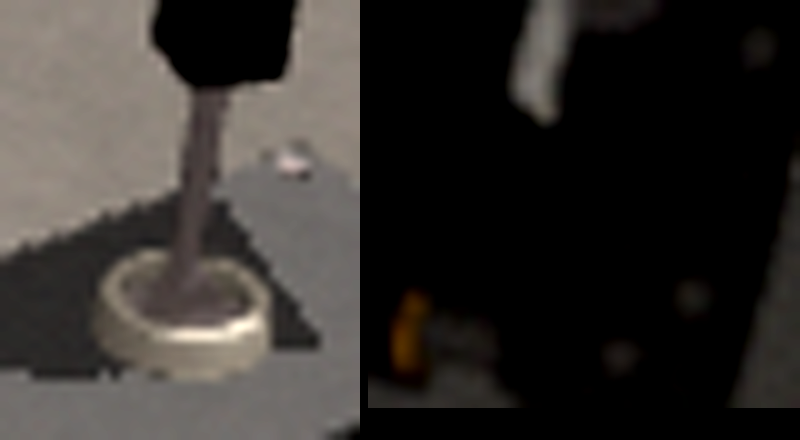

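Torque is steady at about 0.07 N m, so the stop hasn't been reached. I'm continuing in 1° steps.

step_arm --series '[{"ax": 0, "ay": 0, "az": -1, "x": 0, "y": 0, "z": 0, "claw": 0}, {"ax": 0, "ay": 0, "az": -1, "x": 0, "y": 0, "z": 0, "claw": 0}]'

```text
time_s: 16.3
tool_pos: [0.5523, 0.1762, 0.1656]
tool_rot: [180.0, 0.0, -15.2]
force: [2.6, -0.9, 3.1]
grip_width: 0.0259
```

```bash
python3 avg.py
```

```text
16.5 [0.5523 0.1763 0.1656] [180.     0.   -15.19] mean [ 2.365 -0.478  2.712 -0.119 -0.702  0.043] Tz [ 0.042  0.071 -0.005  0.05   0.058]
```

step_arm --series '[{"ax": 0, "ay": 0, "az": -1, "x": 0, "y": 0, "z": 0, "claw": 0}, {"ax": 0, "ay": 0, "az": -1, "x": 0, "y": 0, "z": 0, "claw": 0}]'

```text
time_s: 16.75
tool_pos: [0.5523, 0.1763, 0.1656]
tool_rot: [180.0, 0.0, -16.2]
force: [1.9, -0.2, 2.9]
grip_width: 0.0255
```

```bash
python3 avg.py
```

```text
16.95 [0.5523 0.1762 0.1656] [179.99   0.   -16.19] mean [ 2.446 -0.027  2.894 -0.136 -0.733  0.073] Tz [0.105 0.109 0.041 0.09  0.018]
```

step_arm --series '[{"ax": 0, "ay": 0, "az": -1, "x": 0, "y": 0, "z": 0, "claw": 0}, {"ax": 0, "ay": 0, "az": -1, "x": 0, "y": 0, "z": 0, "claw": 0}]'

```text
time_s: 17.2
tool_pos: [0.5523, 0.1763, 0.1656]
tool_rot: [180.0, -0.0, -17.2]
force: [2.0, -0.6, 3.0]
grip_width: 0.0259
```

```bash
python3 avg.py
```

```text
17.4 [0.5523 0.1762 0.1656] [179.99   0.   -17.19] mean [ 2.262 -0.337  2.942 -0.143 -0.734  0.046] Tz [0.048 0.081 0.005 0.051 0.048]
```

step_arm --series '[{"ax": 0, "ay": 0, "az": -1, "x": 0, "y": 0, "z": 0, "claw": 0}, {"ax": 0, "ay": 0, "az": -1, "x": 0, "y": 0, "z": 0, "claw": 0}]'

```text
time_s: 17.65
tool_pos: [0.5523, 0.1763, 0.1656]
tool_rot: [180.0, -0.0, -18.2]
force: [1.9, -0.2, 2.6]
grip_width: 0.0256
```

```bash
python3 avg.py
```

```text
17.85 [0.5523 0.1763 0.1656] [180.     0.   -18.19] mean [ 2.734 -0.314  2.736 -0.09  -0.753  0.067] Tz [0.016 0.075 0.058 0.076 0.11 ]
```

step_arm --series '[{"ax": 0, "ay": 0, "az": -1, "x": 0, "y": 0, "z": 0, "claw": 0}, {"ax": 0, "ay": 0, "az": -1, "x": 0, "y": 0, "z": 0, "claw": 0}]'

```text
time_s: 18.1
tool_pos: [0.5524, 0.1763, 0.1656]
tool_rot: [180.0, -0.0, -19.2]
force: [2.8, -0.2, 3.2]
grip_width: 0.0258
```

```bash
python3 avg.py
```

```text
18.3 [0.5522 0.1761 0.1656] [ 1.7998e+02  1.0000e-02 -1.9200e+01] mean [ 2.693 -0.357  2.93  -0.175 -0.752  0.092] Tz [ 0.131  0.116  0.135  0.112 -0.033]
```

step_arm --series '[{"ax": 0, "ay": 0, "az": -1, "x": 0, "y": 0, "z": 0, "claw": 0}, {"ax": 0, "ay": 0, "az": -1, "x": 0, "y": 0, "z": 0, "claw": 0}]'

```text
time_s: 18.55
tool_pos: [0.5522, 0.1762, 0.1655]
tool_rot: [180.0, 0.0, -20.2]
force: [3.0, -0.4, 3.1]
grip_width: 0.0258
```

```bash
python3 avg.py
```

```text
18.75 [0.5522 0.1762 0.1656] [ 1.7998e+02  1.0000e-02 -2.0190e+01] mean [ 2.586 -0.703  2.965 -0.283 -0.696  0.121] Tz [0.109 0.12  0.116 0.157 0.105]
```

Torque has risen clearly above the running 0.06, to 0.12 N m over the last 2°, so this looks like the stop. I'll back off within the play, lift, and check the slot from above.

step_arm --series '[{"ax": 0, "ay": 0, "az": 4, "x": 0, "y": 0, "z": 0, "claw": 0}, {"ax": 0, "ay": 0, "az": 8, "x": 0, "y": 0, "z": 0, "claw": 0}, {"ax": 0, "ay": 0, "az": 12, "x": 0, "y": 0, "z": 0, "claw": 0}, {"ax": 0, "ay": 0, "az": 12, "x": 0, "y": 0, "z": 0.003, "claw": 0}, {"ax": 0, "ay": 0, "az": 12, "x": 0, "y": 0, "z": 0.008, "claw": 0}, {"ax": 0, "ay": 0, "az": 12, "x": 0, "y": 0, "z": 0.018, "claw": 0}, {"ax": 0, "ay": 0, "az": 12, "x": 0, "y": 0, "z": 0.04, "claw": 0}, {"ax": 0, "ay": 0, "az": 20, "x": 0, "y": 0, "z": 0.075, "claw": 0}, {"ax": 0, "ay": 0, "az": 28, "x": 0, "y": -0.04, "z": 0.08, "claw": 0}, {"ax": 0, "ay": 0, "az": 36, "x": 0.01, "y": -0.08, "z": 0.08, "claw": 0}, {"ax": 0, "ay": 0, "az": 44, "x": 0.02, "y": -0.12, "z": 0.08, "claw": 0}, {"ax": 0, "ay": 0, "az": 52, "x": 0.03, "y": -0.16, "z": 0.08, "claw": 0}]'

```text
time_s: 20.0
tool_pos: [0.5815, 0.016, 0.2461]
tool_rot: [-179.9, 0.0, 32.0]
force: [1.0, 0.5, 0.1]
grip_width: 0.0257
```

```bash
python3 st.py; python3 pic.py 12
```

```text
20.0 [0.5815 0.016  0.2461] [-1.7991e+02  3.0000e-02  3.2020e+01] F [1.03 0.53 0.05] T [-0.076  0.126 -0.036] w 0.0257 q7 -55.7
```

View pics/m12.png

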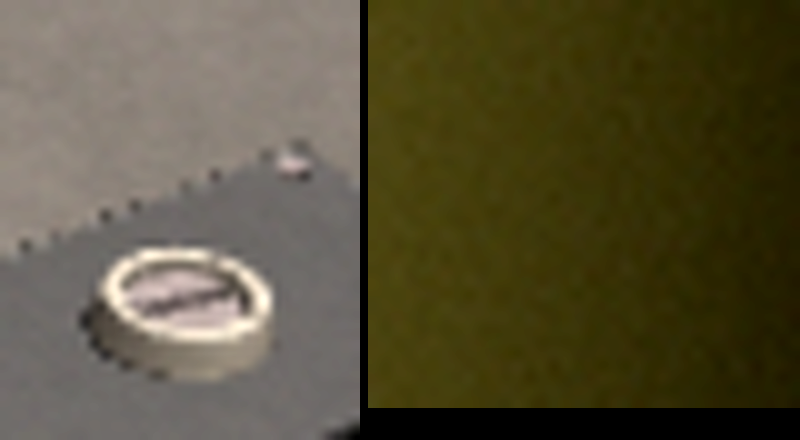

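View pics/t12.png

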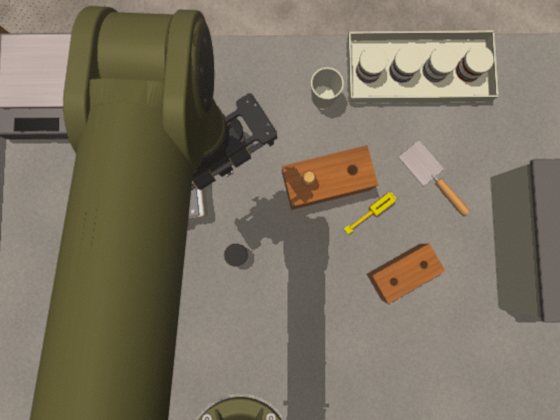

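step_arm --series '[{"ax": 0, "ay": 0, "az": 8, "x": 0.002, "y": -0.03, "z": 0.01, "claw": 0}, {"ax": 0, "ay": 0, "az": 16, "x": 0.004, "y": -0.06, "z": 0.01, "claw": 0}, {"ax": 0, "ay": 0, "az": 24, "x": 0.006, "y": -0.09, "z": 0.01, "claw": 0}, {"ax": 0, "ay": 0, "az": 32, "x": 0.009, "y": -0.12, "z": 0.01, "claw": 0}, {"ax": 0, "ay": 0, "az": 40, "x": 0.012, "y": -0.16, "z": 0.01, "claw": 0}, {"ax": 0, "ay": 0, "az": 48, "x": 0.015, "y": -0.2, "z": 0.01, "claw": 0}, {"ax": 0, "ay": 0, "az": 56, "x": 0.018, "y": -0.24, "z": 0.01, "claw": 0}, {"ax": 0, "ay": 0, "az": 64, "x": 0.019, "y": -0.267, "z": 0.01, "claw": 0}, {"ax": 0, "ay": 0, "az": 69.3, "x": 0.019, "y": -0.267, "z": 0.01, "claw": 0}, {"ax": 0, "ay": 0, "az": 69.3, "x": 0.019, "y": -0.267, "z": 0.01, "claw": 0}]'

```text
time_s: 21.1
tool_pos: [0.6004, -0.2503, 0.2554]
tool_rot: [-179.9, -0.1, 100.8]
force: [0.1, 0.2, -0.5]
grip_width: 0.0254
```

```bash
python3 st.py; python3 pic.py 13
python3 - <<'E'
from h import *
K=8; n="top"; x0,y0,x1,y1=130,175,180,220
def slot(img,n,x0,y0,x1,y1,ctr):
    v=cv2.cvtColor(cv2.resize(img[y0:y1,x0:x1],None,fx=K,fy=K,interpolation=cv2.INTER_CUBIC),cv2.COLOR_BGR2HSV)[:,:,2]
    yy,xx=np.mgrid[0:v.shape[0],0:v.shape[1]]
    G=onz(n,np.c_[(xx.ravel()+.5)/K-.5+x0,(yy.ravel()+.5)/K-.5+y0],.079)[:,:2]
    vv=v.ravel().astype(float); r=np.hypot(*(G-ctr).T)
    for rr in (.0105,.0125):
      for th2 in (100,115,130):
        sel=(r<rr)&(vv<th2)
        if sel.sum()<20: continue
        Q=G[sel]; C=np.cov(Q.T,aweights=th2-vv[sel]); ev,U=np.linalg.eigh(C); d=U[:,1]
        print(n,rr,th2,"yaw",round(np.degrees(np.arctan2(d[1],d[0]))%180-180,1),np.sqrt(ev).round(4))
for f in ("top0","t13"): slot(cv2.imread(f"pics/{f}.png"),"top",130,175,180,220,(.552,.176))
for f in ("scene0","s12"): print(f);slot(cv2.imread(f"pics/{f}.png"),"scene",355,180,392,215,(.5535,.1752))
E
```

```text
21.1 [ 0.6004 -0.2503  0.2554] [-1.7993e+02 -9.0000e-02  1.0082e+02] F [ 0.12  0.19 -0.49] T [-0.003  0.003  0.01 ] w 0.0254 q7 40.9
top 0.0105 100 yaw -22.0 [0.0008 0.0064]
top 0.0105 115 yaw -22.0 [0.001  0.0063]
top 0.0105 130 yaw -22.0 [0.0012 0.0062]
top 0.0125 100 yaw -22.4 [0.0008 0.0074]
top 0.0125 115 yaw -22.3 [0.001  0.0074]
top 0.0125 130 yaw -22.3 [0.0012 0.0073]
top 0.0105 100 yaw -93.9 [0.0004 0.0052]
top 0.0105 115 yaw -93.8 [0.0007 0.0059]
top 0.0105 130 yaw -93.8 [0.0009 0.006 ]
top 0.0125 100 yaw -94.1 [0.0005 0.0062]
top 0.0125 115 yaw -94.2 [0.0007 0.007 ]
top 0.0125 130 yaw -94.1 [0.0009 0.0071]
scene0
scene 0.0105 100 yaw -25.9 [0.001  0.0054]
scene 0.0105 115 yaw -25.7 [0.0012 0.0056]
scene 0.0105 130 yaw -25.4 [0.0013 0.0057]
scene 0.0125 100 yaw -25.8 [0.001  0.0054]
scene 0.0125 115 yaw -25.8 [0.0012 0.0059]
scene 0.0125 130 yaw -25.5 [0.0013 0.0062]
s12
scene 0.0105 115 yaw -94.5 [0.0007 0.007 ]
scene 0.0105 130 yaw -94.1 [0.0011 0.0065]
scene 0.0125 115 yaw -94.2 [0.0007 0.0077]
scene 0.0125 130 yaw -93.8 [0.0011 0.0074]
```

View pics/m13.png

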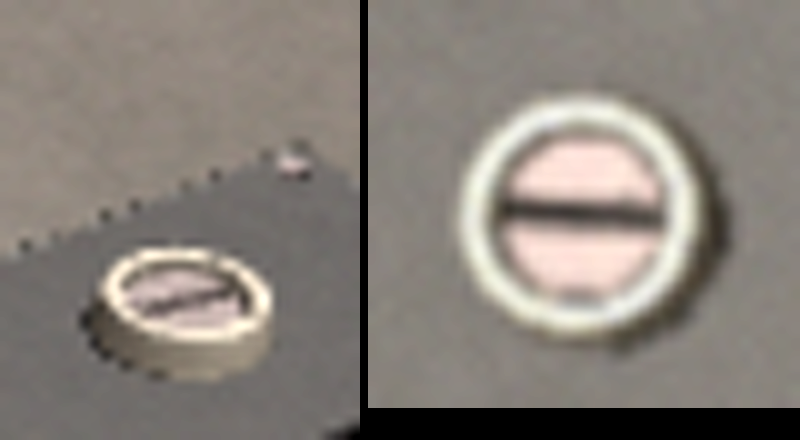

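In the top view the slot went from -22.3° to -94.1°. That is 71.8°, or 1.253 rad, which matches the stop at 1.25. Before inserting, I check the driver over its hole.

step_arm --series '[{"ax": 0, "ay": 0, "az": 0, "x": 0, "y": 0, "z": -0.02, "claw": 0}, {"ax": 0, "ay": 0, "az": 0, "x": 0, "y": 0, "z": -0.04, "claw": 0}, {"ax": 0, "ay": 0, "az": 0, "x": 0, "y": 0, "z": -0.06, "claw": 0}, {"ax": 0, "ay": 0, "az": 0, "x": 0, "y": 0, "z": -0.066, "claw": 0}, {"ax": 0, "ay": 0, "az": 0, "x": 0, "y": 0, "z": -0.066, "claw": 0}, {"ax": 0, "ay": 0, "az": 0, "x": 0, "y": 0, "z": -0.066, "claw": 0}]'

```text
time_s: 21.8
tool_pos: [0.6018, -0.2497, 0.1907]
tool_rot: [179.9, 0.0, 101.0]
force: [0.1, -0.4, -1.0]
grip_width: 0.026
```

```bash
python3 st.py
python3 - <<'E'
from h import *
p=status.get_obs()['tool_pos']; s=shot("scene","s14")
k=12;x0,y0,x1,y1=195,205,245,255
b=cv2.resize(s[y0:y1,x0:x1],None,fx=k,fy=k,interpolation=cv2.INTER_CUBIC)
def mk(P,c): 
    u=(proj("scene",P)[0]-[x0,y0]+.5)*k; cv2.circle(b,tuple(u.astype(int)),5,c,1)
a=np.radians(p[0]*0+11);d=.008*np.array([np.cos(a),np.sin(a),0]);tip=p-[0,0,.0937]
for q in (tip-d,tip,tip+d): mk(q,(0,255,0))
mk([.6021,-.2494,.085],(0,0,255))
cv2.imwrite("pics/s14c.png",b)
E
```

```text
21.8 [ 0.6018 -0.2497  0.1907] [1.7993e+02 3.0000e-02 1.0100e+02] F [ 0.05 -0.4  -1.03] T [-0.106  0.052 -0.032] w 0.026 q7 41.8
```

View pics/s14c.png

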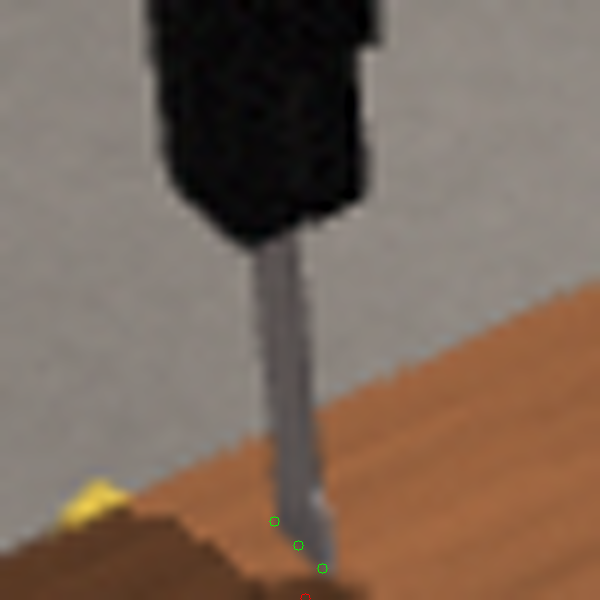

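step_arm --series '[{"ax": 0, "ay": 0, "az": 0, "x": 0, "y": -0.0005, "z": -0.008, "claw": 0}, {"ax": 0, "ay": 0, "az": 0, "x": 0, "y": -0.0005, "z": -0.014, "claw": 0}, {"ax": 0, "ay": 0, "az": 0, "x": 0, "y": -0.0005, "z": -0.02, "claw": 0}, {"ax": 0, "ay": 0, "az": 0, "x": 0, "y": -0.0005, "z": -0.026, "claw": 0}]'

```text
time_s: 22.25
tool_pos: [0.601, -0.2506, 0.1629]
tool_rot: [-180.0, -0.0, 101.0]
force: [-0.5, 0.1, -0.7]
grip_width: 0.0259
```

```bash
python3 st.py
```

```text
22.25 [ 0.601  -0.2506  0.1629] [-1.7998e+02 -1.0000e-02  1.0098e+02] F [-0.53  0.15 -0.69] T [-0.035  0.036  0.056] w 0.0259 q7 42.4
```

Tip is about 16 mm below the mouth with no contact force. I'm continuing down.

step_arm --series '[{"ax": 0, "ay": 0, "az": 0, "x": 0, "y": 0, "z": -0.012, "claw": 0}, {"ax": 0, "ay": 0, "az": 0, "x": 0, "y": 0, "z": -0.024, "claw": 0}, {"ax": 0, "ay": 0, "az": 0, "x": 0, "y": 0, "z": -0.036, "claw": 0}, {"ax": 0, "ay": 0, "az": 0, "x": 0, "y": 0, "z": -0.048, "claw": 0}, {"ax": 0, "ay": 0, "az": 0, "x": 0, "y": 0, "z": -0.056, "claw": 0}, {"ax": 0, "ay": 0, "az": 0, "x": 0, "y": 0, "z": -0.058, "claw": 0}, {"ax": 0, "ay": 0, "az": 0, "x": 0, "y": 0, "z": -0.058, "claw": 0}]'

```text
time_s: 22.95
tool_pos: [0.601, -0.2506, 0.1052]
tool_rot: [-180.0, -0.0, 101.0]
force: [-0.7, -0.7, -0.9]
grip_width: 0.0257
```

```bash
python3 st.py
```

```text
22.95 [ 0.601  -0.2506  0.1052] [-179.98   -0.    100.98] F [-0.66 -0.71 -0.9 ] T [-0.149  0.016 -0.009] w 0.0257 q7 43.7
```

step_arm --series '[{"ax": 0, "ay": 0, "az": 0, "x": 0.0005, "y": 0, "z": -0.0005, "claw": 0}, {"ax": 0, "ay": 0, "az": 0, "x": 0.0005, "y": 0, "z": -0.001, "claw": 0}, {"ax": 0, "ay": 0, "az": 0, "x": 0.0005, "y": 0, "z": -0.0015, "claw": 0}, {"ax": 0, "ay": 0, "az": 0, "x": 0.0005, "y": 0, "z": -0.0015, "claw": 0}]'

```text
time_s: 23.35
tool_pos: [0.6018, -0.2506, 0.1043]
tool_rot: [180.0, 0.0, 101.0]
force: [0.2, 0.3, -0.6]
grip_width: 0.0257
```

```bash
python3 avg.py
```

```text
23.55 [ 0.6017 -0.2506  0.1042] [179.99   0.   100.99] mean [-0.14   0.023 -0.841 -0.057 -0.011 -0.004] Tz [-0.046 -0.032  0.042 -0.005  0.021]
```

step_arm --series '[{"ax": 0, "ay": 0, "az": 0, "x": 0, "y": 0, "z": -0.0005, "claw": 0}, {"ax": 0, "ay": 0, "az": 0, "x": 0, "y": 0, "z": -0.0005, "claw": 0}]'

```text
time_s: 23.8
tool_pos: [0.6017, -0.2507, 0.1037]
tool_rot: [180.0, 0.0, 101.0]
force: [1.2, -0.4, -0.3]
grip_width: 0.0261
```

```bash
python3 avg.py
```

```text
24.0 [ 0.6017 -0.2507  0.1037] [1.7999e+02 1.0000e-02 1.0099e+02] mean [ 0.06  -0.097 -0.463 -0.073  0.03   0.005] Tz [ 0.    -0.022  0.036  0.032 -0.02 ]
```

step_arm --series '[{"ax": 0, "ay": 0, "az": 0, "x": 0, "y": 0, "z": -0.0004, "claw": 0}, {"ax": 0, "ay": 0, "az": 0, "x": 0, "y": 0, "z": -0.0004, "claw": 0}]'

```text
time_s: 24.25
tool_pos: [0.6017, -0.2507, 0.1036]
tool_rot: [180.0, 0.0, 101.0]
force: [-0.4, 0.4, 2.6]
grip_width: 0.0257
```

```bash
python3 avg.py
```

```text
24.45 [ 0.6018 -0.2507  0.1036] [1.7997e+02 1.0000e-02 1.0099e+02] mean [-1.026e+00  4.920e-01  2.996e+00  2.800e-02  2.570e-01 -1.000e-03] Tz [ 0.041 -0.023  0.039 -0.027 -0.036]
```

The handle is seated, with contact at TCP z 0.1036, the same height as at the grasp. I'm releasing slowly and rising.

step_arm --series '[{"ax": 0, "ay": 0, "az": 0, "x": 0, "y": 0, "z": 0.0003, "claw": 20}, {"ax": 0, "ay": 0, "az": 0, "x": 0, "y": 0, "z": 0.0003, "claw": 40}, {"ax": 0, "ay": 0, "az": 0, "x": 0, "y": 0, "z": 0.0003, "claw": 60}, {"ax": 0, "ay": 0, "az": 0, "x": 0, "y": 0, "z": 0.0003, "claw": 70}, {"ax": 0, "ay": 0, "az": 0, "x": 0, "y": 0, "z": 0.0003, "claw": 70}, {"ax": 0, "ay": 0, "az": 0, "x": 0, "y": 0, "z": 0.0003, "claw": 70}]'

```text
time_s: 25.1
tool_pos: [0.6016, -0.2506, 0.1033]
tool_rot: [-180.0, 0.0, 101.0]
force: [0.0, 0.7, 0.5]
grip_width: 0.0566
```

step_arm --series '[{"ax": 0, "ay": 0, "az": 0, "x": 0, "y": 0, "z": 0.02, "claw": 70}, {"ax": 0, "ay": 0, "az": 0, "x": 0, "y": 0, "z": 0.04, "claw": 70}, {"ax": 0, "ay": 0, "az": 0, "x": 0, "y": 0, "z": 0.07, "claw": 70}, {"ax": 0, "ay": 0, "az": 0, "x": 0, "y": 0, "z": 0.11, "claw": 70}, {"ax": 0, "ay": 0, "az": 0, "x": 0, "y": 0, "z": 0.14, "claw": 70}, {"ax": 0, "ay": 0, "az": 0, "x": -0.02, "y": 0.04, "z": 0.15, "claw": 70}, {"ax": 0, "ay": 0, "az": 0, "x": -0.03, "y": 0.08, "z": 0.15, "claw": 70}, {"ax": 0, "ay": 0, "az": 0, "x": -0.04, "y": 0.12, "z": 0.15, "claw": 70}, {"ax": 0, "ay": 0, "az": 0, "x": -0.05, "y": 0.16, "z": 0.15, "claw": 70}, {"ax": 0, "ay": 0, "az": 0, "x": -0.06, "y": 0.2, "z": 0.15, "claw": 70}, {"ax": 0, "ay": 0, "az": 0, "x": -0.07, "y": 0.24, "z": 0.15, "claw": 70}, {"ax": 0, "ay": 0, "az": 0, "x": -0.07, "y": 0.28, "z": 0.15, "claw": 70}]'

```text
time_s: 26.3
tool_pos: [0.5305, 0.0307, 0.254]
tool_rot: [180.0, -0.1, 101.0]
force: [0.7, -0.9, 0.6]
grip_width: 0.0612
```

```bash
python3 st.py
python3 - <<'E'
from h import *
s=shot("scene","s15");t=shot("top","t15")
cv2.imwrite("pics/s15c.png",cv2.resize(s[190:310,170:310],None,fx=4,fy=4,interpolation=cv2.INTER_CUBIC))
E
```

```text
26.3 [0.5305 0.0307 0.254 ] [ 1.7995e+02 -6.0000e-02  1.0098e+02] F [ 0.66 -0.94  0.6 ] T [-0.157  0.023 -0.039] w 0.0612 q7 6.1
```

View pics/s15c.png

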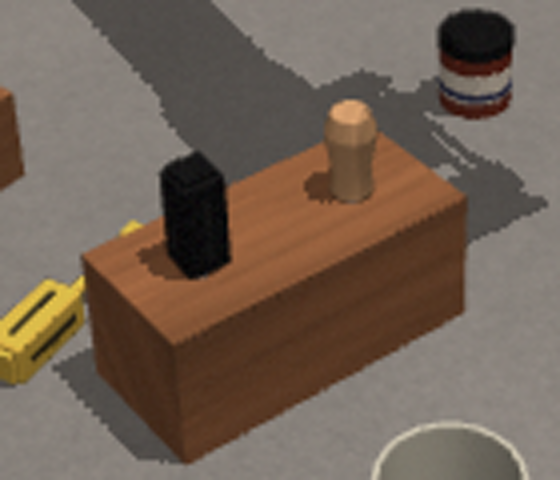

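View pics/s15.png

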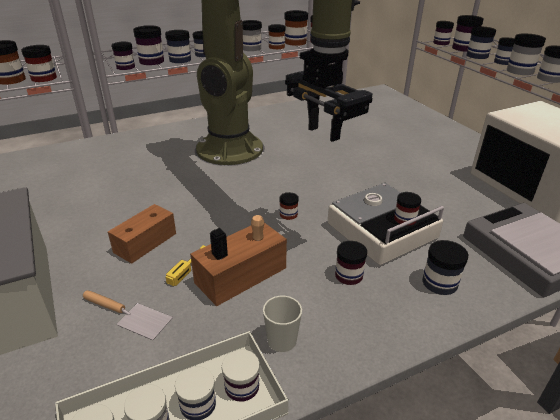

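View pics/t15.png

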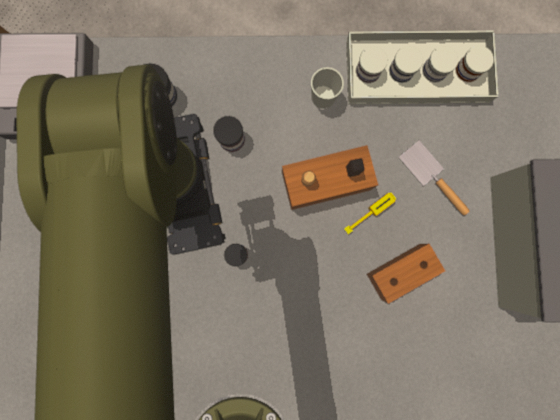

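Run:
```python
from h import *
for f,n,b in (("scene0","s",(205,222,235,265)),("s15","s",(205,222,235,265)),("top0","t",(338,150,374,186)),("t15","t",(338,150,374,186))):
    im=cv2.imread(f"pics/{f}.png"); x0,y0,x1,y1=b
    v=cv2.cvtColor(im[y0:y1,x0:x1],cv2.COLOR_BGR2HSV)[:,:,2]; m=(v<60).astype(np.uint8)
    n_,l,st,ce=cv2.connectedComponentsWithStats(m); i=1+np.argmax(st[1:,4]); print(f,st[i],ce[i].round(2)+[x0,y0])
workorder.sign_off()
```

```text
scene0 [  5   7  18  31 430] [218.42 243.93]
s15 [  5   6  18  32 437] [218.34 243.43]
top0 [  9   8  17  18 229] [354.96 166.7 ]
t15 [  9   9  17  17 203] [354.85 167.39]
the job is handed in; nothing more can be done
```

The motor cover is locked, the screwdriver is back in its own hole, and I signed the job off at about 26 s of the 72 s allowed.

- **Lock:** I lowered the blade lightly onto the lock about 12° off the slot. It met nothing until the depth of the slot's bottom, so it had slipped in within its play before I turned it. I then turned clockwise about 90° in all, in small steps near the end. The measured torque ran at about 0.06 N m and rose to an average of about 0.12 at the stop; the noisy readings peaked at 0.157, just over the 0.15 limit. Afterwards, from above, the slot had turned from -22.3° to -94.1°. That is 1.253 rad against the 1.25 given, and the scene camera also put it near -94°.
- **Screwdriver:** It is upright in its hole, and the handle touched down at the same height as when I picked it up. Its outline is within 1 px of the first picture in both views. The gripper is clear of everything.
- **What did not go as asked:** The yellow look-alike screwdriver fell over in the first 2.5 s and now lies on the table beside the block. It had been balanced on its blade edge. My tool path stayed at least 0.1 m away from it and well above it, so I think it fell on its own, but I have no picture of it falling. I left it there because it can't be made to stand stably.
- **Other objects:** In the last pictures nothing else that was visible had moved. The arm hid the jar shaker from the top camera in the final shot, so for that one I rely on the scene view.

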